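Balance a pair of centrifuge buckets on the beam

ROBOT

A 6-joint arm with a two-finger parallel gripper is mounted at the origin on a cart in front of the work surface, level with it; the furniture and walls round the work are solid. World frame = base frame: x ahead of the robot, y to its left, z up, the work surface at z = 0. Lengths are in m, angles in degrees, forces in N, time in s.
With the tool pointing down it reaches from about 0.35 to 0.875 m from the base axis. Payload 4.2 kg.
Tool frame: the origin (TCP) lies midway between the tips of the shut fingers; the grasp point (between the pads) lies 19 mm behind it; z points along the fingers, y is the line along which they close (so a half turn about z gives the same grasp; the last joint's range is limited). The gripper opens to 87 mm and grips with 3 to 60 N. Pads are 19 mm wide; open, the fingers measure 117 mm over their backs; the gripper's body (75 mm by 190 mm) begins 51 mm behind the grasp point.
Start: joints at [84.947, 22.042, 0.453, 0, -68.411, -14.817], TCP at [0.212, 0.588, 0.223] pointing down, gripper open.
Joint ranges: [-179.83, 179.83], [-69.29, 118.12], [-61.27, 80.66], [-181.25, 117.63], [-171.15, -9.14], [-177.46, 177.46]. Speed limits (degrees/s): [159.86, 159.86, 180, 180, 180, 180].

INTERFACE

Orientations are given as a 3x3 rotation matrix whose columns are the frame's x, y, z axes.
In Python, from station import sense, capture, camera_params, finish_job gives the robot as it stands.
- The arm moves only by the tool drive_tool, never from a script. Its argument "rows" is a list of rows, each an object of numbers: "tx", "ty", "tz": the shift along the tool's x, y, z in cm; "ax", "ay", "az": the turn, a rotation vector about the tool's x, y, z in rad; "claw": the finger opening in cm, from 0 to 8.7. In form: [{"tx": .., "ty": .., "tz": .., "ax": .., "ay": .., "az": .., "claw": ..}, ...]. A call has 1 to 10 rows; each row shifts and turns the commanded pose from where the row before left it, along the tool's axes as they then stand; what a row does not reach is not made up. A row lasts 1/12 s, in which the tool goes at most 41.7 mm and 7.16 degrees, less where a joint would pass 70% of its speed; a pose out of reach is approached as far as the arm can. A call with a gripper value outside its range is refused whole. The fingers move at their own pace and stop on an object; the grip force is fixed at half the most. Time passes only in rows, so rows that do not move let the fingers close. It gives the time, the measured TCP pose, the force, the opening and the grip force at its end, in the units of the state.
- sense(): the state, without advancing time (a new reading comes with each control period).
- capture(name): name is "scene" or "top" or "wrist"; returns (picture, depth): 420x560x3 uint8, red, green, blue; 420x560 float32, m along the optical axis (not along the pixel's ray), 0 where there is no reading.
- camera_params(name): a dict with "intrinsics" (3x3 intrinsics, pixels), "k1" (the pictures are not rectified: a ray, as slopes to the right and down, at radius r is drawn at 1 + k1 r^2 times it, then the intrinsics apply), "R" (3x3) and "t" (3): a world point X has camera coordinates R X + t; the wrist camera has in their place "tool_from_camera" (4x4, takes a point from camera to tool coordinates, whose origin is the TCP and whose axes are the flange's). Camera axes: x right, y down, z forward; pixel columns grow to the right and rows downward; lengths in m; the calibration is good to about 2 mm. A picture is of the moment at which its call begins: read the wrist's pose just before it. camera_params takes no time and is no camera call.
- finish_job(): hands the job in; it is judged then, once.
The state is a dict: "time_s": time; "joints": joint angles; "joint_velocities": joint speeds; "effort": joint torques, N m; "tcp_pos": TCP position; "ee_rot": TCP orientation; "wrist_force": force on the tool from outside, world axes, zero at the start; "moment": the same for the moment, N m; "gripper_width": opening from 0.0 (shut) to 1.0 (fully open); "gripper_force": force on a finger pad.
Only numpy, scipy, OpenCV 4.12 (cv2) and the standard library are available. Lean on these libraries where they do the work, as an engineer would, in place of code of your own. Each camera call takes 0.05 s, during which the arm holds its last target. There are 200 camera calls.

TASK

Balance the two filled centrifuge buckets against each other before their run: hang them by their bails one after the other, one in the saddle at each end of the balance beam, letting the beam take each weight gently and let go only once it carries it all, so that it neither jerks nor reaches its stops. Then slide the brass poise along the beam until the beam stands level with both buckets hanging free. Keep the buckets upright and leave the other things on the worktop alone.

Things in the scene. Friction and masses are not known exactly. Their poses are not given: they have to be found in the camera images.
- stand: fixed balance stand: grey base 150x170x16 mm, 20 mm column 38 mm behind the beam (+x), bearing housing on top. Origin under the beam's middle, on the worktop; x away from its front, y along the level beam to its left end. The pivot axis runs along x, 220 mm up. The beam's red pointer covers the long red mark on the white scale when level.
- beam (a joint): tilt of the beam, rad: 0 level, positive = left (+y) end down; stops at +-0.30. Aluminium bar 14 mm wide, 16 high, 308 long, its top 14 mm below the pivot axis. A spring pivot centres it (about 3.8 N m/rad, little damping): one bucket alone tilts it 0.12 to 0.25 and a load let go before the beam carries it makes it jerk.
- poise (a joint): position of the brass poise along the beam, m: 0 at the middle (within 3 mm of it at the start), positive towards the left (+y) end, stops at +-0.085. Slides with about 1.8 N friction and stays where it is left. 10 mm of travel changes the free beam's tilt by about 0.015 rad (that end goes down).
- poise_centre (a point): centre of the brass poise, a block 36x36 mm, 60 high, on the front (-x) side of the beam: 27 mm in front of the beam's middle line, 6 mm below the pivot axis. Nothing is in front of or close beneath it, so it can be pushed on its left or right face with the beam left free. Axes as the beam's.
- hook_left (a point): floor of the saddle on the beam's left (+y) arm, where a bail's bar hangs: 130 mm from the pivot, 14 mm below its axis (206 mm over the worktop when level). It is a gap, 12 mm wide, between two round cross ridges 7 mm high. The beam ends 24 mm farther out: pass the bail over the end from outside. x, y, z turn with the beam (y to its left end); it moves on an arc as the beam tilts.
- hook_right (a point): the same point of the saddle on the beam's right (-y) arm, its mirror image; axes also as the beam's (y towards the left end).
- bucket_a_grip (a point): centre of the black grip block (28 mm along x, 16 along y, 36 high) on a closed centrifuge bucket standing on the worktop: aluminium cup 57 mm across with blue cap, 84 mm high, and a steel wire bail over it. This point is 174 mm above the foot, 37 mm above the underside of the bail's bar; z up. It weighs 370 to 720 g; the two buckets look alike but differ by 150 to 350 g.
- bucket_b_grip (a point): the other bucket, the same in every size: centre of its grip block, as for bucket_a_grip.
- bucket_a_bar (a point): middle of the underside of this bucket's bail bar (6 mm wire, level, straight for 44 mm along the bucket's x), under the grip's 16 mm stem. The bail is 58 mm wide inside, with 53 mm free height between blue cap and bar. Axes as the grip's.
- bucket_b_bar (a point): the same point on the other bucket.
- bucket_a: the first bucket; origin under the centre of its foot, axes as its grip's.
- bucket_b: the other bucket; origin under the centre of its foot.
- calculator: bystander: dark pocket calculator lying flat, 125x72x16 mm; origin under its centre.
- jar_red: bystander: white sample jar with red lid, 48 mm across, 72 mm high; origin under its centre.
- jar_blue: bystander: white sample jar with blue lid, 48 mm across, 72 mm high; origin under its centre.
- beaker: bystander: clear beaker, 53 mm across, 71 mm high; origin under its centre.

How it is judged (in metres and radians):
On the way, in this order (a step that is already met when the one before it is completed fails the run):
1. one bucket hangs in a saddle, let go, the other still stands on the worktop (((x of bucket_a_bar in the frame of hook_left between -0.022 and 0.022 m and y of bucket_a_bar in the frame of hook_left between -0.009 and 0.009 m and z of bucket_a_bar in the frame of hook_left between -0.006 and 0.006 m and contact force between the fingers and bucket_a below 0.05 N and height (world z) of bucket_b_grip below 0.19 m) or (x of bucket_a_bar in the frame of hook_right between -0.022 and 0.022 m and y of bucket_a_bar in the frame of hook_right between -0.009 and 0.009 m and z of bucket_a_bar in the frame of hook_right between -0.006 and 0.006 m and contact force between the fingers and bucket_a below 0.05 N and height (world z) of bucket_b_grip below 0.19 m) or (x of bucket_b_bar in the frame of hook_left between -0.022 and 0.022 m and y of bucket_b_bar in the frame of hook_left between -0.009 and 0.009 m and z of bucket_b_bar in the frame of hook_left between -0.006 and 0.006 m and contact force between the fingers and bucket_b below 0.05 N and height (world z) of bucket_a_grip below 0.19 m) or (x of bucket_b_bar in the frame of hook_right between -0.022 and 0.022 m and y of bucket_b_bar in the frame of hook_right between -0.009 and 0.009 m and z of bucket_b_bar in the frame of hook_right between -0.006 and 0.006 m and contact force between the fingers and bucket_b below 0.05 N and height (world z) of bucket_a_grip below 0.19 m))), for 0.2 s.
2. both buckets hang, one in each saddle, let go (((x of bucket_a_bar in the frame of hook_left between -0.022 and 0.022 m and y of bucket_a_bar in the frame of hook_left between -0.009 and 0.009 m and z of bucket_a_bar in the frame of hook_left between -0.006 and 0.006 m and x of bucket_b_bar in the frame of hook_right between -0.022 and 0.022 m and y of bucket_b_bar in the frame of hook_right between -0.009 and 0.009 m and z of bucket_b_bar in the frame of hook_right between -0.006 and 0.006 m and contact force between the fingers and bucket_a below 0.05 N and contact force between the fingers and bucket_b below 0.05 N) or (x of bucket_a_bar in the frame of hook_right between -0.022 and 0.022 m and y of bucket_a_bar in the frame of hook_right between -0.009 and 0.009 m and z of bucket_a_bar in the frame of hook_right between -0.006 and 0.006 m and x of bucket_b_bar in the frame of hook_left between -0.022 and 0.022 m and y of bucket_b_bar in the frame of hook_left between -0.009 and 0.009 m and z of bucket_b_bar in the frame of hook_left between -0.006 and 0.006 m and contact force between the fingers and bucket_a below 0.05 N and contact force between the fingers and bucket_b below 0.05 N))), for 0.2 s.
At the end, for the whole second after the job is handed in: one bucket hangs in each saddle (bar within 9 mm of the saddle's middle along the beam, 22 mm across it, 6 mm in height), at rest, and the beam is level within 0.015 rad and still (((x of bucket_a_bar in the frame of hook_left between -0.022 and 0.022 m and y of bucket_a_bar in the frame of hook_left between -0.009 and 0.009 m and z of bucket_a_bar in the frame of hook_left between -0.006 and 0.006 m and x of bucket_b_bar in the frame of hook_right between -0.022 and 0.022 m and y of bucket_b_bar in the frame of hook_right between -0.009 and 0.009 m and z of bucket_b_bar in the frame of hook_right between -0.006 and 0.006 m and value of joint beam between -0.015 and 0.015 rad and velocity of joint beam between -0.05 and 0.05 rad/s and linear speed of each of bucket_a, bucket_b below 0.03 m/s) or (x of bucket_a_bar in the frame of hook_right between -0.022 and 0.022 m and y of bucket_a_bar in the frame of hook_right between -0.009 and 0.009 m and z of bucket_a_bar in the frame of hook_right between -0.006 and 0.006 m and x of bucket_b_bar in the frame of hook_left between -0.022 and 0.022 m and y of bucket_b_bar in the frame of hook_left between -0.009 and 0.009 m and z of bucket_b_bar in the frame of hook_left between -0.006 and 0.006 m and value of joint beam between -0.015 and 0.015 rad and velocity of joint beam between -0.05 and 0.05 rad/s and linear speed of each of bucket_a, bucket_b below 0.03 m/s))); the robot touches nothing.
It fails at once if the beam jerks (turns faster than 0.4 rad/s) (velocity of joint beam above 0.4 rad/s or velocity of joint beam below -0.4 rad/s).
It fails at once if the beam is tipped to its stops (over 0.285 rad) (value of joint beam above 0.285 rad or value of joint beam below -0.285 rad).
It fails at once if a bucket is pressed on the beam with more than 13 N (contact force between any of bucket_a, bucket_b and beam above 13 N).
It fails at once if a bucket tips more than 30 degrees (angle between any of bucket_a, bucket_b's own z axis and vertical above 0.52 rad).
It fails at once if a bystander is moved by more than 10 mm (distance of any of calculator, jar_red, jar_blue, beaker from where it was at the start of the episode above 0.01 m).
It also fails if it takes over 72 s, if anything falls off the work surface, if the arm or the gripper's body presses on something with over 40 N, if the wrist force passes 120 N, or if a joint passes its speed limit or range.

## Working session

There is one attempt and no reset: what is moved stays moved. The work goes in short steps, Python scripts to look and compute and a tool call to move; the robot and the scene stay as the last step left them, time stands still between calls to the robot, and variables do not carry over. Pictures are saved under pics/ and viewed, at most 10 in all, crops included, and the job is handed in when it is done.

Besides the shell and the picture viewer there is one more tool, called after "Call:" as name(argument=value, ...) on one line, values as JSON. drive_tool: Moves the arm, as the interface text tells. Its arguments: {"type":"object","properties":{"rows":{"type":"array"}},"required":["rows"]}

```bash
ls; mkdir -p pics
python3 - <<'E'
from station import *
import cv2,numpy as np
s=sense();print({k:np.round(v,3).tolist() for k,v in s.items()})
for n in("scene","top","wrist"):
    p,d=capture(n);np.savez(f"pics/{n}0.npz",p=p,d=d);cv2.imwrite(f"pics/{n}0.png",p[:,:,::-1])
    print(n,{k:np.round(v,4).tolist() for k,v in camera_params(n).items()})
a=cv2.imread("pics/scene0.png");b=cv2.imread("pics/top0.png")
cv2.imwrite("pics/both0.png",cv2.resize(np.vstack([a,b]),(448,672))[:600])
E
```

```text
pics
{'time_s': 0.0, 'joints': [84.947, 22.093, 0.379, -0.03, -68.411, -14.817], 'joint_velocities': [-0.027, 0.026, -0.031, -0.016, -0.026, -0.165], 'effort': [-0.001, -39.066, 18.741, 4.22, 0.011, -0.0], 'tcp_pos': [0.212, 0.587, 0.221], 'ee_rot': [[0.94, -0.34, -0.001], [-0.34, -0.94, -0.002], [0.0, 0.002, -1.0]], 'wrist_force': [-0.736, -0.776, 0.216], 'moment': [0.063, -0.013, 0.064], 'gripper_force': 0.0, 'gripper_width': 0.997}
scene {'intrinsics': [[496.383, 0.0, 283.1134], [0.0, 496.383, 214.3929], [0.0, 0.0, 1.0]], 'k1': -0.1296, 'R': [[0.517, -0.8558, 0.0163], [-0.5681, -0.3573, -0.7413], [0.6402, 0.374, -0.671]], 't': [-0.1925, 0.4868, 1.1654]}
top {'intrinsics': [[545.6281, 0.0, 278.8731], [0.0, 545.6281, 206.7383], [0.0, 0.0, 1.0]], 'k1': -0.0215, 'R': [[-0.023, -0.9997, -0.0036], [-0.9725, 0.0232, -0.2318], [0.2318, -0.0018, -0.9728]], 't': [0.128, 0.5992, 1.412]}
wrist {'intrinsics': [[337.7692, 0.0, 279.7708], [0.0, 337.7692, 208.4342], [0.0, 0.0, 1.0]], 'k1': -0.0731, 'tool_from_camera': [[0.0, -0.954, -0.2997, 0.0828], [1.0, -0.0001, 0.0006, 0.0006], [-0.0006, -0.2997, 0.954, -0.1624], [0.0, 0.0, 0.0, 1.0]]}
```

View pics/scene0.png

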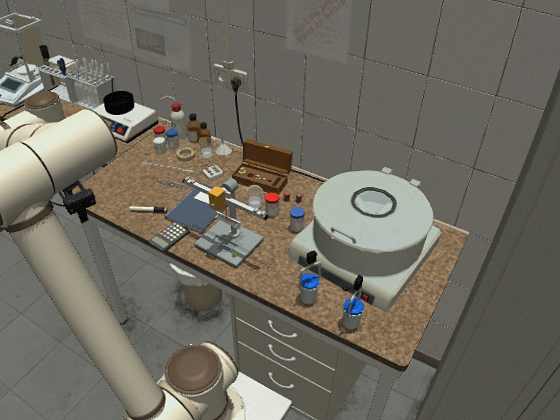

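View pics/top0.png

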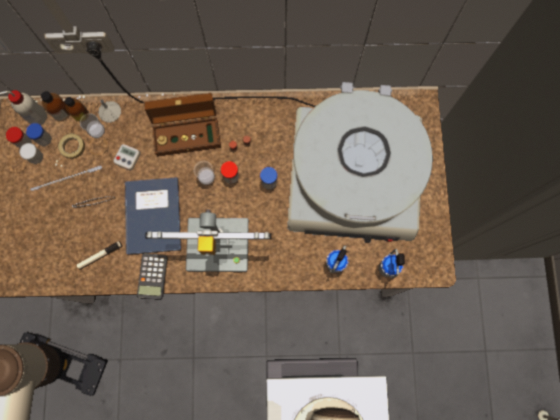

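The top view shows the beam from (147,235) to (268,236), with the poise at (206,243). The buckets are at about (338,260) and (392,265), with their black grips at (344,253) and (401,259). The calculator is at (152,277).

```bash
cat > h.py <<'E'
import numpy as np,cv2
from station import *
def cloud(n,p,d,s=None):
    c=camera_params(n);K=np.array(c["intrinsics"])
    v,u=np.mgrid[0:420,0:560].astype(float)
    q=cv2.undistortPoints(np.stack([u.ravel(),v.ravel()],1)[:,None],K,np.array([c["k1"],0,0,0,0.]))[:,0]
    X=np.c_[q,np.ones(len(q))]*d.reshape(-1,1)
    if n=="wrist":
        T=np.array(c["tool_from_camera"]);X=X@T[:3,:3].T+T[:3,3]
        W=X@np.array(s["ee_rot"]).T+np.array(s["tcp_pos"])
    else: W=(X-np.array(c["t"]))@np.array(c["R"])
    W[d.ravel()<=0]=np.nan
    return W.reshape(420,560,3)
def yaw(P):
    c,_,(w,h) if False else None
E
sed -i '/^def yaw/,$d' h.py
python3 - <<'E'
from h import *
r3=lambda a:np.round(a,4).tolist()
for n in("top","scene"):
    z=np.load(f"pics/{n}0.npz");p,d=z["p"],z["d"];W=cloud(n,p,d)
    hsv=cv2.cvtColor(p,cv2.COLOR_RGB2HSV);H,S,V=[hsv[...,i].astype(int) for i in range(3)]
    rough={}
    ok=(W[...,0]>.2)&(W[...,0]<1)
    for nm,m in dict(blue=(H>100)&(H<125)&(S>150)&(V>70),black=(V<45)&(W[...,2]>.1)&(W[...,2]<.22)&(W[...,1]<.1),brass=(H>18)&(H<30)&(S>170)&(V>100)&(W[...,2]>.15),beam=(W[...,2]>.19)&(W[...,2]<.3)&(W[...,1]<.45)&(W[...,1]>0)&(S<60)).items():
        k,l,st,ce=cv2.connectedComponentsWithStats((m&ok).astype(np.uint8))
        for i in range(1,k):
            if st[i,4]>=12:
                Q=W[l==i];c=np.median(Q,0);C=np.cov(Q[:,:2].T);w,v=np.linalg.eigh(C)
                print(n,nm,st[i].tolist(),"med",r3(c),"min",r3(Q.min(0)),"max",r3(Q.max(0)),"yaw",round(float(np.degrees(np.arctan2(v[1,1],v[0,1]))),1))
p=cv2.imread("pics/top0.png")[200:300,130:430];q=cv2.imread("pics/scene0.png")[150:350,140:420]
cv2.imwrite("pics/crop.png",np.vstack([cv2.resize(p,(750,250),interpolation=2),cv2.copyMakeBorder(cv2.resize(q[80:,130:],(375,300),interpolation=2)[:, :],0,0,0,375,0)]))
E
```

```text
top blue [27, 124, 15, 15, 169] med [0.8385, 0.7996, 0.0716] min [0.8145, 0.779, 0.0633] max [0.8607, 0.8243, 0.0799] yaw -152.2
top blue [262, 169, 14, 13, 146] med [0.6915, 0.1415, 0.0726] min [0.6734, 0.1225, 0.0631] max [0.7096, 0.1587, 0.0806] yaw -135.7
top blue [328, 251, 12, 17, 118] med [0.4544, -0.0238, 0.0846] min [0.4336, -0.0396, 0.0756] max [0.4761, -0.0115, 0.1935] yaw 158.5
top blue [383, 255, 14, 19, 214] med [0.4367, -0.1733, 0.0837] min [0.4135, -0.1893, 0.0733] max [0.4624, -0.1556, 0.1788] yaw 176.1
top blue [336, 256, 11, 14, 82] med [0.4409, -0.0484, 0.0823] min [0.4278, -0.0601, 0.0736] max [0.4617, -0.0322, 0.1924] yaw 141.7
top black [397, 255, 7, 10, 42] med [0.4332, -0.175, 0.1897] min [0.4233, -0.185, 0.1781] max [0.4455, -0.1714, 0.196] yaw 178.2
top brass [199, 236, 15, 16, 224] med [0.4754, 0.2878, 0.2436] min [0.4584, 0.2731, 0.2212] max [0.4943, 0.3056, 0.2516] yaw 170.0
top beam [140, 35, 181, 27, 3777] med [0.9809, 0.2281, 0.2485] min [0.9759, 0.0004, 0.1901] max [0.987, 0.45, 0.3] yaw 90.0
top beam [293, 103, 33, 108, 2334] med [0.6974, 0.0293, 0.
[... 1323 characters left out ...]
.4577, 0.2701, 0.2392] max [0.4901, 0.3067, 0.2498] yaw 87.7
scene beam [264, 87, 119, 65, 3183] med [0.9804, 0.2075, 0.2459] min [0.9682, 0.0, 0.19] max [0.992, 0.45, 0.3] yaw 90.0
scene beam [313, 171, 48, 52, 973] med [0.6849, 0.0271, 0.2042] min [0.5585, 0.0001, 0.1916] max [0.8408, 0.0729, 0.2137] yaw -178.6
scene beam [183, 176, 28, 18, 183] med [0.5007, 0.393, 0.2053] min [0.4934, 0.337, 0.191] max [0.5138, 0.4423, 0.2204] yaw 88.7
scene beam [222, 178, 46, 42, 509] med [0.5003, 0.2529, 0.2092] min [0.4866, 0.1334, 0.1901] max [0.5529, 0.3028, 0.2455] yaw 76.3
scene beam [211, 203, 4, 4, 13] med [0.453, 0.2889, 0.208] min [0.4482, 0.2861, 0.2012] max [0.4568, 0.2947, 0.2146] yaw 111.7
```

View pics/crop.png

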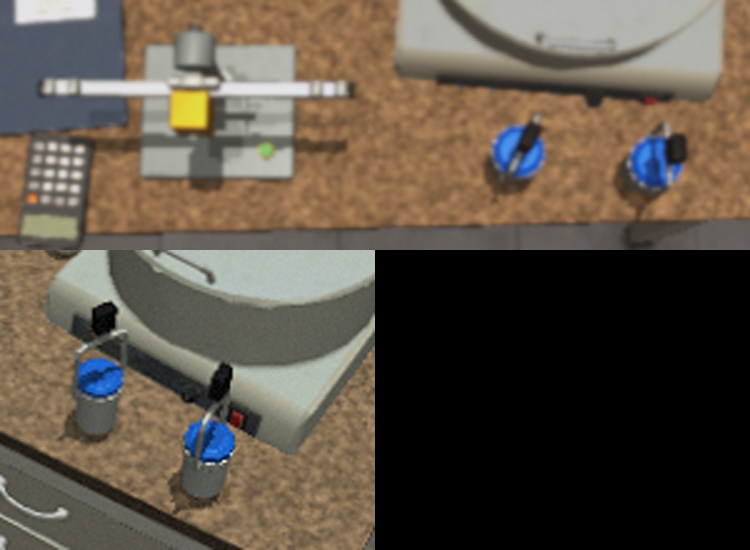

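The left bucket is near (0.447,-0.037) with a bail yaw of about -33°, and the right one near (0.434,-0.180) with about -3°. The beam middle is near (0.50,0.29) with a yaw of about -1.5°. Next I'll look from close with the wrist camera.

Call:
drive_tool(rows=[{"tz":-3.5,"az":-0.1},{"tz":-3.5,"az":-0.1},{"tz":-3,"az":-0.1},{"ty":3,"tx":2.7},{"ty":3,"tx":2.7},{"ty":3,"tx":2.7},{"ty":3,"tx":2.7},{"ty":3,"tx":2.7},{"ty":3,"tx":2.7},{"ty":3,"tx":2.7}])

```text
invalid input at $.rows[0]: expected keys tx, ty, tz, ax, ay, az, claw
```

Call:
drive_tool(rows=[{"ty":4,"tx":0.4},{"ty":4,"tx":0.4},{"ty":4,"tx":0.4},{"ty":4,"tx":0.4},{"ty":4,"tx":0.4},{"ty":4,"tx":0.4},{"ty":4,"tx":0.4},{"ty":4},{"ty":4},{"ty":4}])

```text
invalid input at $.rows[0]: expected keys tx, ty, tz, ax, ay, az, claw
```

Call:
drive_tool(rows=[{"ty":4},{"ty":3},{},{},{}])

```text
invalid input at $.rows[0]: expected keys tx, ty, tz, ax, ay, az, claw
```

Run:
```python
from h import *
s=sense();p,d=capture("wrist");np.savez("pics/w1.npz",p=p,d=d);cv2.imwrite("pics/w1.png",p[:,:,::-1])
print(s["tcp_pos"],s["joints"],s["time_s"]);R=np.array(s["ee_rot"]);print(R.round(4))
W=cloud("wrist",p,d,s)
V=p.max(2)
m=(V<70)&(W[...,2]>.15)&(W[...,2]<.21)
k,l,st,ce=cv2.connectedComponentsWithStats(m.astype(np.uint8))
for i in range(1,k):
    if st[i,4]>150:
        Q=W[l==i];T=Q[Q[:,2]>np.percentile(Q[:,2],98)-.006]
        print(st[i],np.median(Q,0).round(4),"top z",np.percentile(Q[:,2],[50,98]).round(4))
        (c,wh,a)=cv2.minAreaRect((T[:,:2]*1000).astype(np.float32));print(len(T),c,wh,a,T[:,:2].mean(0))
```

```text
[0.21228098 0.58735263 0.22171613] [ 8.49443094e+01  2.20800295e+01  3.97774438e-01 -2.10589586e-02
 -6.84124881e+01 -1.48149161e+01] 0.15
[[ 9.404e-01 -3.400e-01 -5.000e-04]
 [-3.400e-01 -9.404e-01 -1.600e-03]
 [ 1.000e-04  1.700e-03 -1.000e+00]]
```

View pics/w1.png

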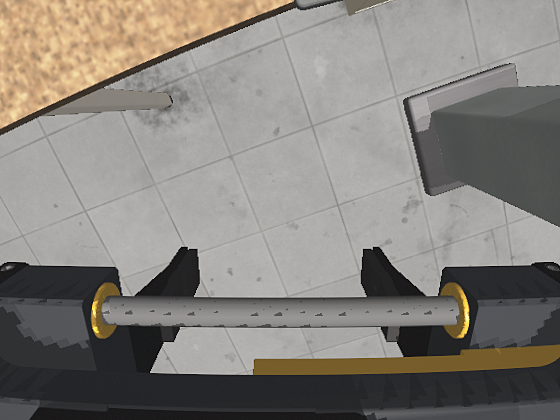

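The rows were refused because every key is required, so the arm hasn't moved. This picture shows only the floor and the fingers. I'll resend the rows in full.

Call:
drive_tool(rows=[{"tx":0,"ty":0,"tz":-3.5,"ax":0,"ay":0,"az":-0.1,"claw":8.7},{"tx":0,"ty":0,"tz":-3.5,"ax":0,"ay":0,"az":-0.1,"claw":8.7},{"tx":0,"ty":0,"tz":-3,"ax":0,"ay":0,"az":-0.1,"claw":8.7},{"tx":2.7,"ty":3,"tz":0,"ax":0,"ay":0,"az":0,"claw":8.7},{"tx":2.7,"ty":3,"tz":0,"ax":0,"ay":0,"az":0,"claw":8.7},{"tx":2.7,"ty":3,"tz":0,"ax":0,"ay":0,"az":0,"claw":8.7},{"tx":2.7,"ty":3,"tz":0,"ax":0,"ay":0,"az":0,"claw":8.7},{"tx":2.7,"ty":3,"tz":0,"ax":0,"ay":0,"az":0,"claw":8.7},{"tx":2.7,"ty":3,"tz":0,"ax":0,"ay":0,"az":0,"claw":8.7},{"tx":2.7,"ty":3,"tz":0,"ax":0,"ay":0,"az":0,"claw":8.7}])

```text
time_s: 1.03
tcp_pos: [0.3921, 0.3673, 0.3226]
ee_rot: [[0.999, -0.046, -0.0], [-0.046, -0.999, 0.0], [-0.0, -0.0, -1.0]]
wrist_force: [0.0, 0.2, 0.1]
gripper_width: 1.005
gripper_force: 0.0
```

Call:
drive_tool(rows=[{"tx":0.4,"ty":4,"tz":0,"ax":0,"ay":0,"az":0,"claw":8.7},{"tx":0.4,"ty":4,"tz":0,"ax":0,"ay":0,"az":0,"claw":8.7},{"tx":0.4,"ty":4,"tz":0,"ax":0,"ay":0,"az":0,"claw":8.7},{"tx":0.4,"ty":4,"tz":0,"ax":0,"ay":0,"az":0,"claw":8.7},{"tx":0.4,"ty":4,"tz":0,"ax":0,"ay":0,"az":0,"claw":8.7},{"tx":0.4,"ty":4,"tz":0,"ax":0,"ay":0,"az":0,"claw":8.7},{"tx":0.4,"ty":4,"tz":0,"ax":0,"ay":0,"az":0,"claw":8.7},{"tx":0,"ty":4,"tz":0,"ax":0,"ay":0,"az":0,"claw":8.7},{"tx":0,"ty":4,"tz":0,"ax":0,"ay":0,"az":0,"claw":8.7},{"tx":0,"ty":4,"tz":0,"ax":0,"ay":0,"az":0,"claw":8.7}])

```text
time_s: 1.87
tcp_pos: [0.3998, -0.0335, 0.3228]
ee_rot: [[0.999, -0.046, 0.001], [-0.046, -0.999, 0.0], [0.001, -0.0, -1.0]]
wrist_force: [1.3, -0.2, -0.7]
gripper_width: 1.0
gripper_force: 0.0
```

Call:
drive_tool(rows=[{"tx":0,"ty":4,"tz":0,"ax":0,"ay":0,"az":0,"claw":8.7},{"tx":0,"ty":3,"tz":0,"ax":0,"ay":0,"az":0,"claw":8.7},{"tx":0,"ty":0,"tz":0,"ax":0,"ay":0,"az":0,"claw":8.7},{"tx":0,"ty":0,"tz":0,"ax":0,"ay":0,"az":0,"claw":8.7},{"tx":0,"ty":0,"tz":0,"ax":0,"ay":0,"az":0,"claw":8.7}])

```text
time_s: 2.28
tcp_pos: [0.3972, -0.1016, 0.3224]
ee_rot: [[0.999, -0.047, -0.0], [-0.047, -0.999, 0.0], [-0.0, -0.0, -1.0]]
wrist_force: [-0.3, -0.8, -0.7]
gripper_width: 1.003
gripper_force: 0.0
```

```bash
cat > look.py <<'E'
from h import *
import sys
n=sys.argv[1]
s=sense();p,d=capture("wrist");np.savez(f"pics/{n}.npz",p=p,d=d);cv2.imwrite(f"pics/{n}.png",p[:,:,::-1])
print(np.round(s["tcp_pos"],4),np.round(s["joints"],1),s["time_s"]);R=np.array(s["ee_rot"]);print(R.round(4).tolist())
W=cloud("wrist",p,d,s)
V=p.max(2)
m=(V<75)&(W[...,2]>.15)&(W[...,2]<.21)
k,l,st,ce=cv2.connectedComponentsWithStats(m.astype(np.uint8))
for i in range(1,k):
    if st[i,4]>150:
        Q=W[l==i];T=Q[Q[:,2]>np.percentile(Q[:,2],98)-.006]
        (c,wh,a)=cv2.minAreaRect((T[:,:2]*1000).astype(np.float32))
        print(st[i],np.median(Q,0).round(4),"z",np.percentile(Q[:,2],[50,98]).round(4),"rect",len(T),np.round(c,1),np.round(wh,1),round(a,1))
E
python3 look.py w2
```

```text
[ 0.3972 -0.1016  0.3224] [  8.6  -3.4 -16.5  -0.  -76.9  78.7] 2.2833
[[0.9989, -0.0474, -0.0001], [-0.0474, -0.9989, 0.0003], [-0.0002, -0.0003, -1.0]]
[189 124  30  34 656] [ 0.4515 -0.0384  0.191 ] z [0.191  0.1932] rect 510 [450.9 -36.2] [15.8 27.6] 61.7
[351 133  25  34 690] [ 0.4366 -0.1767  0.1909] z [0.1909 0.1934] rect 482 [ 436.1 -179.9] [15.4 27.4] 86.5
```

View pics/w2.png

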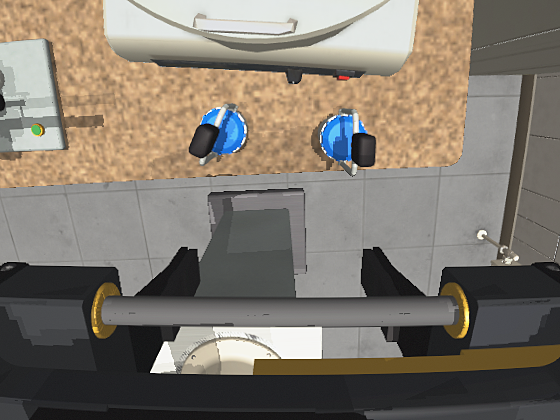

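The wrist view gives clean grip rectangles. The left grip is at (0.451,-0.036) with yaw -28.3°, at pixel (204,141). The right one is at (0.436,-0.180) with yaw -3.5°, at pixel (363,150). I'll grasp the left bucket first and hang it on the right saddle.

Call:
drive_tool(rows=[{"tx":2.5,"ty":-3.4,"tz":0,"ax":0,"ay":0,"az":0,"claw":6},{"tx":2.55,"ty":-3.4,"tz":0,"ax":0,"ay":0,"az":0,"claw":6},{"tx":0,"ty":0,"tz":1,"ax":0,"ay":0,"az":0.112,"claw":6},{"tx":0,"ty":0,"tz":1,"ax":0,"ay":0,"az":0.112,"claw":6},{"tx":0,"ty":0,"tz":2,"ax":0,"ay":0,"az":0.112,"claw":6},{"tx":0,"ty":0,"tz":2,"ax":0,"ay":0,"az":0.111,"claw":6},{"tx":0,"ty":0,"tz":3,"ax":0,"ay":0,"az":0,"claw":6},{"tx":0,"ty":0,"tz":0,"ax":0,"ay":0,"az":0,"claw":6},{"tx":0,"ty":0,"tz":0,"ax":0,"ay":0,"az":0,"claw":6}])

```text
time_s: 3.08
tcp_pos: [0.4496, -0.0363, 0.232]
ee_rot: [[0.882, -0.471, -0.003], [-0.471, -0.882, -0.001], [-0.002, 0.003, -1.0]]
wrist_force: [0.5, -0.3, 0.6]
gripper_width: 0.692
gripper_force: 0.0
```

```bash
python3 look.py w3
```

```text
[ 0.4496 -0.0363  0.232 ] [ 16.2   4.4 -21.6   0.  -64.1  45.7] 3.0833
[[0.8819, -0.4714, -0.003], [-0.4714, -0.8819, -0.0013], [-0.002, 0.0026, -1.0]]
[ 453  125   55   49 1965] [ 0.4394 -0.1749  0.1889] z [0.1889 0.1931] rect 1073 [ 436.9 -179.4] [15.8 27.8] 88.2
[ 265  201   24   53 1167] [ 0.4559 -0.0378  0.1912] z [0.1912 0.193 ] rect 917 [451.6 -35.9] [15.  27.5] 62.3
```

Call:
drive_tool(rows=[{"tx":0.2,"ty":0,"tz":2,"ax":0,"ay":0,"az":0,"claw":6},{"tx":0,"ty":0,"tz":2,"ax":0,"ay":0,"az":0,"claw":6},{"tx":0,"ty":0,"tz":2,"ax":0,"ay":0,"az":0,"claw":6},{"tx":0,"ty":0,"tz":1.7,"ax":0,"ay":0,"az":0,"claw":6},{"tx":0,"ty":0,"tz":0,"ax":0,"ay":0,"az":0,"claw":3},{"tx":0,"ty":0,"tz":0,"ax":0,"ay":0,"az":0,"claw":1},{"tx":0,"ty":0,"tz":0,"ax":0,"ay":0,"az":0,"claw":0},{"tx":0,"ty":0,"tz":0,"ax":0,"ay":0,"az":0,"claw":0},{"tx":0,"ty":0,"tz":0,"ax":0,"ay":0,"az":0,"claw":0},{"tx":0,"ty":0,"tz":0,"ax":0,"ay":0,"az":0,"claw":0}])

```text
time_s: 3.97
tcp_pos: [0.4524, -0.038, 0.1565]
ee_rot: [[0.881, -0.474, 0.002], [-0.474, -0.881, 0.0], [0.002, -0.001, -1.0]]
wrist_force: [0.0, 0.0, -0.6]
gripper_width: 0.315
gripper_force: 0.0
```

Call:
drive_tool(rows=[{"tx":0,"ty":0,"tz":0,"ax":0,"ay":0,"az":0,"claw":0},{"tx":0,"ty":0,"tz":-0.5,"ax":0,"ay":0,"az":0,"claw":0},{"tx":0,"ty":0,"tz":-1,"ax":0,"ay":0,"az":0,"claw":0},{"tx":0,"ty":0,"tz":-1.5,"ax":0,"ay":0,"az":0,"claw":0},{"tx":0,"ty":0,"tz":0,"ax":0,"ay":0,"az":0,"claw":0},{"tx":0,"ty":0,"tz":0,"ax":0,"ay":0,"az":0,"claw":0}])

```text
time_s: 4.47
tcp_pos: [0.4515, -0.0379, 0.1851]
ee_rot: [[0.88, -0.474, -0.0], [-0.474, -0.88, 0.001], [-0.001, -0.001, -1.0]]
wrist_force: [-0.8, -0.1, -7.0]
gripper_width: 0.179
gripper_force: 29.9
```

Both jaws hold about 7 N, so this is the heavy bucket. The fingers may have closed late, so I'll check the grip height from the cap and grip top. In the same script I'll measure the beam from the earlier pictures.

```bash
cat > held.py <<'E'
from h import *
import sys
s=sense();p,d=capture("wrist");cv2.imwrite(f"pics/{sys.argv[1]}.png",p[:,:,::-1]);np.savez(f"pics/{sys.argv[1]}.npz",p=p,d=d)
W=cloud("wrist",p,d,s);t=np.array(s["tcp_pos"]);R=np.array(s["ee_rot"]);L=(W-t)@R
hsv=cv2.cvtColor(p,cv2.COLOR_RGB2HSV).astype(int)
b=(hsv[...,0]>100)&(hsv[...,0]<125)&(hsv[...,1]>150)&(np.hypot(L[...,0],L[...,1])<.04)&(L[...,2]>.03)&(L[...,2]<.12)
print(t.round(4),"cap below tcp (nominal .071):",np.percentile(L[b][:,2],[2,10,50]).round(4),b.sum())
g=(p.max(2)<75)&(abs(L[...,0])<.03)&(abs(L[...,1])<.0075)&(L[...,2]<0)&(L[...,2]>-.06)
print("grip top (nominal -.037):",np.percentile(L[g][:,2],[2,10,50]).round(4) if g.sum() else 0,g.sum(), "x range",np.percentile(L[g][:,0],[2,98]).round(4) if g.sum() else 0)
E
python3 held.py h1
python3 - <<'E'
from h import *
for n in("top","scene"):
    z=np.load(f"pics/{n}0.npz");p,d=z["p"],z["d"];W=cloud(n,p,d)
    m=(W[...,2]>.2)&(W[...,2]<.22)&(abs(W[...,0]-.5)<.03)&(W[...,1]>.12)&(W[...,1]<.46)
    Q=W[m];o=(abs(Q[:,1]-.29)>.05);Q=Q[o]
    f=np.polyfit(Q[:,1],Q[:,0],1);g=np.polyfit(Q[:,1],Q[:,2],1)
    print(n,"x at y=.29",np.polyval(f,.29),"slope",f[0],"z",np.polyval(g,.29),g[0],"y ends",np.percentile(Q[:,1],[.3,99.7]))
    r=[];
    hz=Q[:,2]>np.polyval(g,Q[:,1])+.003
    h,e=np.histogram(Q[hz][:,1],np.arange(.12,.46,.004));print([(round(a,3),int(c)) for a,c in zip(e,h) if c])
E
```

```text
[ 0.4515 -0.0379  0.1851] cap below tcp (nominal .071): [0.0735 0.074  0.0752] 2910
grip top (nominal -.037): [-0.0344 -0.0335 -0.0294] 1637 x range [0.0018 0.0125]
top x at y=.29 0.5032791677742393 slope 0.0325246876970347 z 0.20699608822846063 0.0003316704028607227 y ends [0.1373649  0.44000248]
[(np.float64(0.14), 1), (np.float64(0.144), 10), (np.float64(0.148), 9), (np.float64(0.16), 1), (np.float64(0.164), 2), (np.float64(0.168), 10), (np.float64(0.172), 5), (np.float64(0.176), 3), (np.float64(0.18), 1), (np.float64(0.188), 1), (np.float64(0.192), 1), (np.float64(0.2), 2), (np.float64(0.204), 1), (np.float64(0.212), 3), (np.float64(0.216), 1), (np.float64(0.34), 2), (np.float64(0.348), 1), (np.float64(0.352), 1), (np.float64(0.36), 1), (np.float64(0.368), 1), (np.float64(0.38), 1), (np.float64(0.384), 3), (np.float64(0.392), 2), (np.float64(0.4), 5), (np.float64(0.404), 6), (np.float64(0.408), 4), (np.float64(0.416), 1), (np.float64(0.424), 6), (np.float64(0.428), 10), (np.float64(0.432), 6), (np.float64(0.436), 1)]
scene x at y=.29 0.4994629123240265 slope 0.028574743548561495 z 0.2068755932906241 -0.0011970508454211817 y ends [0.13396681 0.44235443]
[(np.float64(0.132), 1), (np.float64(0.136), 1), (np.float64(0.14), 7), (np.float64(0.144), 5), (np.float64(0.148), 3), (np.float64(0.16), 1), (np.float64(0.164), 4), (np.float64(0.168), 8), (np.float64(0.172), 1), (np.float64(0.2), 1), (np.float64(0.208), 1), (np.float64(0.224), 1), (np.float64(0.232), 2), (np.float64(0.344), 1), (np.float64(0.376), 1), (np.float64(0.4), 5), (np.float64(0.404), 4), (np.float64(0.408), 3), (np.float64(0.412), 1), (np.float64(0.42), 1), (np.float64(0.424), 3), (np.float64(0.428), 5), (np.float64(0.432), 3)]
```

The grip sits about 2.5 mm low, so the bar is at TCP-0.021. The right saddle is near (0.497,0.158) with the beam yaw -1.75°. I'll lift, turn and stage outside the right end.

Call:
drive_tool(rows=[{"tx":0,"ty":0,"tz":-1,"ax":0,"ay":0,"az":-0.03,"claw":0},{"tx":0,"ty":0,"tz":-1.5,"ax":0,"ay":0,"az":-0.07,"claw":0},{"tx":0,"ty":0,"tz":-1.5,"ax":0,"ay":0,"az":-0.09,"claw":0},{"tx":0,"ty":0,"tz":-1.3,"ax":0,"ay":0,"az":-0.1,"claw":0},{"tx":0,"ty":0,"tz":-0.5,"ax":0,"ay":0,"az":-0.09,"claw":0},{"tx":0.1,"ty":-0.4,"tz":0,"ax":0,"ay":0,"az":-0.06,"claw":0},{"tx":0.4,"ty":-1,"tz":0,"ax":0,"ay":0,"az":-0.023,"claw":0},{"tx":0.6,"ty":-2,"tz":0,"ax":0,"ay":0,"az":0,"claw":0},{"tx":0.8,"ty":-2.5,"tz":0,"ax":0,"ay":0,"az":0,"claw":0},{"tx":0.8,"ty":-2.5,"tz":0,"ax":0,"ay":0,"az":0,"claw":0}])

```text
time_s: 5.35
tcp_pos: [0.4814, 0.0459, 0.2419]
ee_rot: [[0.999, -0.033, -0.003], [-0.033, -0.999, -0.0], [-0.003, 0.0, -1.0]]
wrist_force: [-0.2, -1.3, -7.1]
gripper_width: 0.18
gripper_force: 30.0
```

Call:
drive_tool(rows=[{"tx":0.6,"ty":-2.2,"tz":0,"ax":0,"ay":0,"az":0,"claw":0},{"tx":0.5,"ty":-1.6,"tz":0,"ax":0,"ay":0,"az":0,"claw":0},{"tx":0.3,"ty":-1.2,"tz":0,"ax":0,"ay":0,"az":0,"claw":0},{"tx":0,"ty":-0.5,"tz":0,"ax":0,"ay":0,"az":0,"claw":0},{"tx":0,"ty":0,"tz":0,"ax":0,"ay":0,"az":0,"claw":0},{"tx":0,"ty":0,"tz":0,"ax":0,"ay":0,"az":0,"claw":0},{"tx":0,"ty":0,"tz":0,"ax":0,"ay":0,"az":0,"claw":0},{"tx":0,"ty":0,"tz":0,"ax":0,"ay":0,"az":0,"claw":0}])

```text
time_s: 6.02
tcp_pos: [0.4973, 0.0984, 0.2436]
ee_rot: [[0.999, -0.032, -0.0], [-0.032, -0.999, -0.0], [-0.0, 0.0, -1.0]]
wrist_force: [-0.7, -0.1, -6.4]
gripper_width: 0.181
gripper_force: 30.0
```

```bash
python3 held.py h2
cat > sad.py <<'E'
from h import *
import sys
s=sense();R=np.array(s["ee_rot"]);t=np.array(s["tcp_pos"])
print(t.round(4),"yaw",np.degrees(np.arctan2(R[1,0],R[0,0])).round(2),"t",s["time_s"],"F",np.round(s["wrist_force"],2))
z=np.load(f"pics/{sys.argv[1]}.npz");W=cloud("wrist",z["p"],z["d"],s)
m=(W[...,2]>.17)&(W[...,2]<.26)&(abs(W[...,0]-.5)<.016)&(W[...,1]>.12)&(W[...,1]<.46)&(abs(W[...,1]-.29)>.045)
m&=(abs(W[...,1]-t[1])>.03)
Q=W[m];print(len(Q),"y",np.percentile(Q[:,1],[.3,99.7]).round(4))
for a in np.arange(.126,.46,.004):
    q=Q[(Q[:,1]>=a)&(Q[:,1]<a+.004)]
    if len(q)>15: print(f"{a:.3f} x {np.percentile(q[:,0],3):.4f} {np.percentile(q[:,0],97):.4f} ztop {np.percentile(q[:,2],90):.4f} {np.median(q[:,2]):.4f}")
E
python3 sad.py h2
```

```text
[0.4973 0.0984 0.2436] cap below tcp (nominal .071): [0.0735 0.0741 0.0753] 2929
grip top (nominal -.037): [-0.0342 -0.0334 -0.0294] 1628 x range [0.0017 0.0122]
[0.4974 0.0985 0.2437] yaw -1.83 t 6.0667 F [-0.77  0.01 -6.4 ]
4441 y [0.136  0.2446]
0.134 x 0.4910 0.5059 ztop 0.2065 0.2025
0.138 x 0.4922 0.5056 ztop 0.2076 0.2057
0.142 x 0.4917 0.5052 ztop 0.2127 0.2108
0.146 x 0.4922 0.5053 ztop 0.2136 0.2125
0.150 x 0.4917 0.5055 ztop 0.2125 0.2107
0.154 x 0.4927 0.5055 ztop 0.2070 0.2060
0.158 x 0.4923 0.5055 ztop 0.2069 0.2059
0.162 x 0.4923 0.5057 ztop 0.2073 0.2060
0.166 x 0.4921 0.5058 ztop 0.2126 0.2102
0.170 x 0.4930 0.5059 ztop 0.2136 0.2124
0.174 x 0.4932 0.5062 ztop 0.2124 0.2102
0.178 x 0.4937 0.5062 ztop 0.2068 0.2058
0.182 x 0.4937 0.5062 ztop 0.2068 0.2059
0.186 x 0.4940 0.5064 ztop 0.2068 0.2057
0.190 x 0.4939 0.5064 ztop 0.2066 0.2058
0.194 x 0.4938 0.5065 ztop 0.2064 0.2057
0.198 x 0.4940 0.5066 ztop 0.2066 0.2059
0.202 x 0.4940 0.5068 ztop 0.2066 0.2056
0.206 x 0.4943 0.5069 ztop 0.2067 0.2057
0.210 x 0.4944 0.5069 ztop 0.2066 0.2057
0.214 x 0.4943 0.5073 ztop 0.2066 0.2057
0.218 x 0.4947 0.5075 ztop 0.2066 0.2056
0.222 x 0.4948 0.5076 ztop 0.2067 0.2058
0.226 x 0.4945 0.5079 ztop 0.2068 0.2058
0.230 x 0.4948 0.5081 ztop 0.2067 0.2057
0.234 x 0.4951 0.5083 ztop 0.2067 0.2059
0.238 x 0.4947 0.5083 ztop 0.2068 0.2057
0.242 x 0.4951 0.5084 ztop 0.2067 0.2057
```

View pics/h2.png

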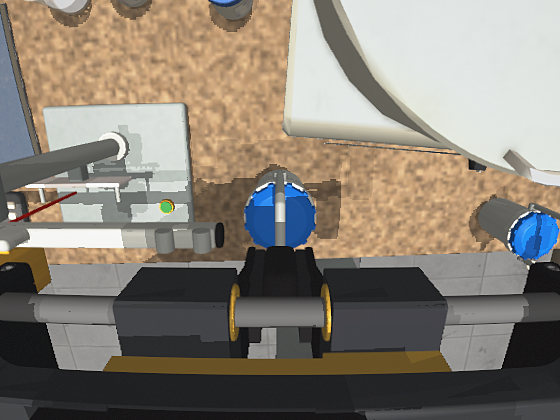

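The right saddle is at y=0.160, x=0.4988, with its ridges at pixels (165,240) and (202,240), and the bail is aligned. I'll move in over it and lower to just above contact.

Call:
drive_tool(rows=[{"tx":0,"ty":-0.6,"tz":0,"ax":0,"ay":0,"az":0,"claw":0},{"tx":0,"ty":-1.2,"tz":0,"ax":0,"ay":0,"az":0,"claw":0},{"tx":0,"ty":-1.5,"tz":0,"ax":0,"ay":0,"az":0,"claw":0},{"tx":0,"ty":-1.5,"tz":0,"ax":0,"ay":0,"az":0,"claw":0},{"tx":0,"ty":-0.9,"tz":0,"ax":0,"ay":0,"az":0,"claw":0},{"tx":0,"ty":-0.45,"tz":0,"ax":0,"ay":0,"az":0,"claw":0},{"tx":0,"ty":0,"tz":0.4,"ax":0,"ay":0,"az":0,"claw":0},{"tx":0,"ty":0,"tz":0.5,"ax":0,"ay":0,"az":0,"claw":0},{"tx":0,"ty":0,"tz":0.4,"ax":0,"ay":0,"az":0,"claw":0},{"tx":0,"ty":0,"tz":0,"ax":0,"ay":0,"az":0,"claw":0}])

```text
time_s: 6.9
tcp_pos: [0.4985, 0.1599, 0.2289]
ee_rot: [[0.999, -0.032, -0.003], [-0.032, -0.999, -0.002], [-0.003, 0.002, -1.0]]
wrist_force: [-0.1, 0.2, -6.5]
gripper_width: 0.181
gripper_force: 30.0
```

Call:
drive_tool(rows=[{"tx":0,"ty":0,"tz":0,"ax":0,"ay":0,"az":0,"claw":0},{"tx":0,"ty":0,"tz":0,"ax":0,"ay":0,"az":0,"claw":0},{"tx":0,"ty":0,"tz":0,"ax":0,"ay":0,"az":0,"claw":0}])

```text
time_s: 7.15
tcp_pos: [0.4998, 0.1607, 0.2308]
ee_rot: [[1.0, -0.031, 0.001], [-0.031, -1.0, 0.0], [0.001, -0.0, -1.0]]
wrist_force: [-0.3, -0.7, -6.4]
gripper_width: 0.182
gripper_force: 30.0
```

```bash
python3 held.py h3;python3 sad.py h3 | sed -n '1,3p;4,12p'
```

```text
[0.4998 0.1607 0.2308] cap below tcp (nominal .071): [0.0736 0.0741 0.0753] 2214
grip top (nominal -.037): [-0.0342 -0.0334 -0.0294] 1624 x range [0.0015 0.0122]
[0.4998 0.1607 0.2309] yaw -1.78 t 7.2 F [-0.24 -0.07 -5.54]
2588 y [0.1909 0.3451]
0.190 x 0.4937 0.5064 ztop 0.2069 0.2058
0.194 x 0.4938 0.5066 ztop 0.2068 0.2058
0.198 x 0.4940 0.5067 ztop 0.2068 0.2058
0.202 x 0.4940 0.5067 ztop 0.2068 0.2057
0.206 x 0.4942 0.5069 ztop 0.2068 0.2057
0.210 x 0.4944 0.5070 ztop 0.2069 0.2059
0.214 x 0.4943 0.5070 ztop 0.2068 0.2059
0.218 x 0.4947 0.5072 ztop 0.2069 0.2057
0.222 x 0.4948 0.5073 ztop 0.2069 0.2058
0.226 x 0.4953 0.5074 ztop 0.2067 0.2057
```

Call:
drive_tool(rows=[{"tx":0,"ty":0,"tz":0.15,"ax":0,"ay":0,"az":0,"claw":0},{"tx":0,"ty":0,"tz":0.15,"ax":0,"ay":0,"az":0,"claw":0},{"tx":0,"ty":0,"tz":0.15,"ax":0,"ay":0,"az":0,"claw":0},{"tx":0,"ty":-0.02,"tz":0.15,"ax":0,"ay":0,"az":0,"claw":0},{"tx":0,"ty":-0.02,"tz":0.15,"ax":0,"ay":0,"az":0,"claw":0},{"tx":0,"ty":-0.02,"tz":0.15,"ax":0,"ay":0,"az":0,"claw":0},{"tx":0,"ty":-0.02,"tz":0.15,"ax":0,"ay":0,"az":0,"claw":0},{"tx":0,"ty":-0.03,"tz":0.15,"ax":0,"ay":0,"az":0,"claw":0},{"tx":0,"ty":-0.03,"tz":0.15,"ax":0,"ay":0,"az":0,"claw":0},{"tx":0,"ty":-0.03,"tz":0.15,"ax":0,"ay":0,"az":0,"claw":0}])

```text
time_s: 8.03
tcp_pos: [0.4997, 0.1626, 0.2157]
ee_rot: [[1.0, -0.031, 0.0], [-0.031, -1.0, -0.0], [0.0, 0.0, -1.0]]
wrist_force: [-0.1, -0.5, -3.2]
gripper_width: 0.183
gripper_force: 30.0
```

Call:
drive_tool(rows=[{"tx":0,"ty":0,"tz":0,"ax":0,"ay":0,"az":0,"claw":0},{"tx":0,"ty":0,"tz":0,"ax":0,"ay":0,"az":0,"claw":0},{"tx":0,"ty":0,"tz":0,"ax":0,"ay":0,"az":0,"claw":0}])

```text
time_s: 8.28
tcp_pos: [0.4997, 0.1626, 0.2157]
ee_rot: [[1.0, -0.031, 0.0], [-0.031, -1.0, -0.0], [0.0, -0.0, -1.0]]
wrist_force: [-0.4, 0.3, -3.3]
gripper_width: 0.181
gripper_force: 30.0
```

```bash
python3 held.py h4;python3 sad.py h4 | sed -n '1,3p;4,12p'
```

```text
[0.4997 0.1626 0.2157] cap below tcp (nominal .071): [0.0736 0.0741 0.0753] 2287
grip top (nominal -.037): [-0.0341 -0.0334 -0.0295] 1628 x range [0.0017 0.0122]
[0.4997 0.1626 0.2157] yaw -1.76 t 8.3333 F [-0.76  0.31 -3.97]
2633 y [0.1928 0.2448]
0.190 x 0.4937 0.5066 ztop 0.1975 0.1966
0.194 x 0.4933 0.5067 ztop 0.1979 0.1969
0.198 x 0.4938 0.5067 ztop 0.1984 0.1974
0.202 x 0.4940 0.5068 ztop 0.1987 0.1977
0.206 x 0.4935 0.5068 ztop 0.1991 0.1981
0.210 x 0.4939 0.5070 ztop 0.1995 0.1985
0.214 x 0.4941 0.5071 ztop 0.1998 0.1988
0.218 x 0.4949 0.5073 ztop 0.2002 0.1992
0.222 x 0.4948 0.5074 ztop 0.2006 0.1995
0.226 x 0.4951 0.5074 ztop 0.2007 0.1996
```

Call:
drive_tool(rows=[{"tx":0,"ty":-0.04,"tz":0.13,"ax":0,"ay":0,"az":0,"claw":0},{"tx":0,"ty":-0.04,"tz":0.13,"ax":0,"ay":0,"az":0,"claw":0},{"tx":0,"ty":-0.04,"tz":0.13,"ax":0,"ay":0,"az":0,"claw":0},{"tx":0,"ty":-0.04,"tz":0.13,"ax":0,"ay":0,"az":0,"claw":0},{"tx":0,"ty":-0.04,"tz":0.13,"ax":0,"ay":0,"az":0,"claw":0},{"tx":0,"ty":-0.04,"tz":0.13,"ax":0,"ay":0,"az":0,"claw":0},{"tx":0,"ty":-0.04,"tz":0.13,"ax":0,"ay":0,"az":0,"claw":0},{"tx":0,"ty":-0.04,"tz":0.13,"ax":0,"ay":0,"az":0,"claw":0},{"tx":0,"ty":0,"tz":0,"ax":0,"ay":0,"az":0,"claw":0},{"tx":0,"ty":0,"tz":0,"ax":0,"ay":0,"az":0,"claw":0}])

```text
time_s: 9.17
tcp_pos: [0.4997, 0.1654, 0.2051]
ee_rot: [[1.0, -0.031, -0.0], [-0.031, -1.0, -0.001], [-0.0, 0.001, -1.0]]
wrist_force: [0.4, -3.7, -1.6]
gripper_width: 0.182
gripper_force: 30.0
```

```bash
python3 held.py h5;python3 sad.py h5 | sed -n '1,3p;4,15p'
```

```text
[0.4997 0.1654 0.2051] cap below tcp (nominal .071): [0.0735 0.0741 0.0752] 2278
grip top (nominal -.037): [-0.0341 -0.0334 -0.0295] 1627 x range [0.0016 0.0122]
[0.4997 0.1654 0.2052] yaw -1.77 t 9.2167 F [ 0.97 -4.37 -1.69]
2582 y [0.1955 0.2449]
0.194 x 0.4938 0.5067 ztop 0.1899 0.1889
0.198 x 0.4940 0.5067 ztop 0.1906 0.1895
0.202 x 0.4938 0.5068 ztop 0.1913 0.1903
0.206 x 0.4943 0.5069 ztop 0.1921 0.1910
0.210 x 0.4937 0.5070 ztop 0.1927 0.1916
0.214 x 0.4945 0.5072 ztop 0.1936 0.1924
0.218 x 0.4949 0.5071 ztop 0.1942 0.1930
0.222 x 0.4952 0.5075 ztop 0.1948 0.1938
0.226 x 0.4958 0.5075 ztop 0.1955 0.1944
0.230 x 0.4962 0.5075 ztop 0.1961 0.1951
0.234 x 0.4966 0.5077 ztop 0.1969 0.1959
0.238 x 0.4971 0.5081 ztop 0.1976 0.1965
0.242 x 0.4973 0.5083 ztop 0.1981 0.1971
```

Call:
drive_tool(rows=[{"tx":0,"ty":0.1,"tz":0,"ax":0,"ay":0,"az":0,"claw":0},{"tx":0,"ty":0.1,"tz":0,"ax":0,"ay":0,"az":0,"claw":0},{"tx":0,"ty":0,"tz":0,"ax":0,"ay":0,"az":0,"claw":0},{"tx":0,"ty":0,"tz":0,"ax":0,"ay":0,"az":0,"claw":0}])

```text
time_s: 9.55
tcp_pos: [0.4999, 0.1649, 0.2056]
ee_rot: [[1.0, -0.031, 0.001], [-0.031, -1.0, 0.002], [0.001, -0.002, -1.0]]
wrist_force: [-2.9, 2.6, -0.4]
gripper_width: 0.18
gripper_force: 30.0
```

Call:
drive_tool(rows=[{"tx":0,"ty":-0.08,"tz":0,"ax":0,"ay":0,"az":0,"claw":0},{"tx":0,"ty":0,"tz":0,"ax":0,"ay":0,"az":0,"claw":0},{"tx":0,"ty":0,"tz":0,"ax":0,"ay":0,"az":0,"claw":0},{"tx":0,"ty":0,"tz":0,"ax":0,"ay":0,"az":0,"claw":0}])

```text
time_s: 9.88
tcp_pos: [0.4998, 0.165, 0.2053]
ee_rot: [[1.0, -0.031, 0.001], [-0.031, -1.0, 0.001], [0.001, -0.001, -1.0]]
wrist_force: [-1.6, 2.0, -0.6]
gripper_width: 0.178
gripper_force: 30.0
```

```bash
for i in 1 2 3; do python3 held.py h6;python3 sad.py h6 | sed -n '1p'; done; python3 -c "
from h import *
s=sense();print(s['wrist_force'],s['moment'])"
```

```text
[0.4998 0.165  0.2053] cap below tcp (nominal .071): [0.0735 0.0741 0.0753] 2287
grip top (nominal -.037): [-0.0343 -0.0334 -0.0295] 1634 x range [0.0015 0.0121]
[0.4998 0.165  0.2053] yaw -1.76 t 9.9333 F [-0.55  1.9  -0.6 ]
[0.4998 0.165  0.2053] cap below tcp (nominal .071): [0.0735 0.0741 0.0753] 2274
grip top (nominal -.037): [-0.0343 -0.0335 -0.0295] 1631 x range [0.0015 0.0122]
[0.4999 0.165  0.2053] yaw -1.76 t 9.9833 F [-2.04  2.53 -1.04]
[0.4999 0.165  0.2053] cap below tcp (nominal .071): [0.0735 0.0741 0.0753] 2269
grip top (nominal -.037): [-0.0342 -0.0334 -0.0295] 1631 x range [0.0015 0.0122]
[0.4998 0.1649 0.2053] yaw -1.76 t 10.0333 F [-2.37  2.26  0.01]
[-2.37471269  2.2588898   0.00744698] [ 0.721106    0.51192403 -0.02997955]
```

Call:
drive_tool(rows=[{"tx":0,"ty":-0.05,"tz":0.1,"ax":0,"ay":0,"az":0,"claw":0},{"tx":0,"ty":-0.05,"tz":0.1,"ax":0,"ay":0,"az":0,"claw":0},{"tx":0,"ty":-0.05,"tz":0.1,"ax":0,"ay":0,"az":0,"claw":0},{"tx":0,"ty":0,"tz":0,"ax":0,"ay":0,"az":0,"claw":0},{"tx":0,"ty":0,"tz":0,"ax":0,"ay":0,"az":0,"claw":0},{"tx":0,"ty":0,"tz":0,"ax":0,"ay":0,"az":0,"claw":0}])

```text
time_s: 10.53
tcp_pos: [0.4998, 0.166, 0.2022]
ee_rot: [[1.0, -0.031, 0.0], [-0.031, -1.0, -0.0], [0.0, 0.0, -1.0]]
wrist_force: [-0.7, -0.1, 0.1]
gripper_width: 0.18
gripper_force: 30.0
```

```bash
cat > favg.py <<'E'
from h import *
import sys
F=[]
for i in range(int(sys.argv[1])):
    s=sense();F.append(np.r_[s["wrist_force"],s["moment"]]);p,d=capture("wrist")
F=np.array(F);print("F",F.mean(0).round(2),"sd",F.std(0).round(2),"t",s["time_s"],np.round(s["tcp_pos"],4))
W=cloud("wrist",p,d,s)
for lo,hi in((.2,.243),(.335,.39)):
    m=(W[...,2]>.16)&(W[...,2]<.26)&(abs(W[...,0]-.501-.0305*(W[...,1]-.29))<.004)&(W[...,1]>lo)&(W[...,1]<hi)
    if m.sum()>200:
        Q=W[m];y,z=Q[:,1],Q[:,2]
        for _ in range(4):
            f=np.polyfit(y,z,1);r=abs(z-np.polyval(f,y));k=r<max(.0008,2*np.median(r));y,z=y[k],z[k]
        print("beam tilt (left down +)",np.arctan(-f[0]).round(4),len(y),"z at .289",np.polyval(f,.289).round(4))
E
python3 favg.py 10
```

```text
F [-0.87  0.24 -0.06  0.19  0.2  -0.02] sd [0.36 0.49 0.53 0.04 0.04 0.03] t 10.9833 [0.4998 0.166  0.2022]
beam tilt (left down +) -0.1915 732 z at .289 0.205
```

The wrist force is near zero on every axis and the beam tilt is 0.19 rad, so the beam carries the weight. I'll release now.

Call:
drive_tool(rows=[{"tx":0,"ty":0,"tz":0,"ax":0,"ay":0,"az":0,"claw":1.7},{"tx":0,"ty":0,"tz":0,"ax":0,"ay":0,"az":0,"claw":2.0},{"tx":0,"ty":0,"tz":0,"ax":0,"ay":0,"az":0,"claw":3.0},{"tx":0,"ty":0,"tz":0,"ax":0,"ay":0,"az":0,"claw":5.0},{"tx":0,"ty":0,"tz":0,"ax":0,"ay":0,"az":0,"claw":6},{"tx":0,"ty":0,"tz":0,"ax":0,"ay":0,"az":0,"claw":6},{"tx":0,"ty":0,"tz":0,"ax":0,"ay":0,"az":0,"claw":6},{"tx":0,"ty":0,"tz":0,"ax":0,"ay":0,"az":0,"claw":6}])

```text
time_s: 11.7
tcp_pos: [0.4998, 0.1661, 0.2021]
ee_rot: [[1.0, -0.031, 0.0], [-0.031, -1.0, -0.0], [0.0, 0.0, -1.0]]
wrist_force: [0.0, -0.1, 0.6]
gripper_width: 0.597
gripper_force: 0.0
```

```bash
python3 favg.py 4; python3 held.py h7
```

```text
F [-0.15 -0.09  0.07 -0.03 -0.01 -0.01] sd [0.3  0.33 0.49 0.01 0.02 0.03] t 11.85 [0.4997 0.1661 0.2022]
beam tilt (left down +) -0.1929 573 z at .289 0.205
[0.4997 0.166  0.2021] cap below tcp (nominal .071): [0.0737 0.0742 0.0754] 2287
grip top (nominal -.037): [-0.0339 -0.0332 -0.0292] 1572 x range [0.0017 0.0122]
```

The bucket hangs free at a tilt of 0.193 with no jump. I'll back up and go to the second bucket.

Call:
drive_tool(rows=[{"tx":0,"ty":0,"tz":-0.8,"ax":0,"ay":0,"az":0,"claw":6},{"tx":0,"ty":0,"tz":-2,"ax":0,"ay":0,"az":0,"claw":6},{"tx":0,"ty":0,"tz":-3,"ax":0,"ay":0,"az":0,"claw":6},{"tx":0,"ty":0,"tz":-4,"ax":0,"ay":0,"az":0,"claw":6},{"tx":0,"ty":0,"tz":-4,"ax":0,"ay":0,"az":0.015,"claw":6},{"tx":-0.5,"ty":3.5,"tz":0,"ax":0,"ay":0,"az":0,"claw":6},{"tx":-0.5,"ty":4,"tz":0,"ax":0,"ay":0,"az":0,"claw":6},{"tx":-0.5,"ty":4,"tz":0,"ax":0,"ay":0,"az":0,"claw":6},{"tx":-0.5,"ty":4,"tz":0,"ax":0,"ay":0,"az":0,"claw":6},{"tx":-0.5,"ty":4,"tz":0,"ax":0,"ay":0,"az":0,"claw":6}])

```text
time_s: 12.78
tcp_pos: [0.4651, -0.0291, 0.3412]
ee_rot: [[0.999, -0.045, 0.002], [-0.045, -0.999, 0.0], [0.002, -0.0, -1.0]]
wrist_force: [0.8, -1.0, -0.4]
gripper_width: 0.691
gripper_force: 0.0
```

Call:
drive_tool(rows=[{"tx":-0.5,"ty":4,"tz":0,"ax":0,"ay":0,"az":0,"claw":6},{"tx":-0.5,"ty":4,"tz":0,"ax":0,"ay":0,"az":0,"claw":6},{"tx":-0.7,"ty":3.5,"tz":1,"ax":0,"ay":0,"az":0,"claw":6},{"tx":-0.6,"ty":2.5,"tz":2,"ax":0,"ay":0,"az":0,"claw":6},{"tx":-0.5,"ty":1.2,"tz":3,"ax":0,"ay":0,"az":0,"claw":6},{"tx":0,"ty":0,"tz":3,"ax":0,"ay":0,"az":0,"claw":6},{"tx":0,"ty":0,"tz":2,"ax":0,"ay":0,"az":0,"claw":6},{"tx":0,"ty":0,"tz":0,"ax":0,"ay":0,"az":0,"claw":6},{"tx":0,"ty":0,"tz":0,"ax":0,"ay":0,"az":0,"claw":6},{"tx":0,"ty":0,"tz":0,"ax":0,"ay":0,"az":0,"claw":6}])

```text
time_s: 13.62
tcp_pos: [0.4322, -0.1783, 0.2321]
ee_rot: [[0.999, -0.045, 0.003], [-0.045, -0.999, -0.001], [0.003, 0.001, -1.0]]
wrist_force: [0.2, 1.0, 1.1]
gripper_width: 0.687
gripper_force: 0.0
```

```bash
python3 look.py w4
```

```text
[ 0.4322 -0.1783  0.2321] [ -2.4   6.  -19.9   0.1 -63.9  89.8] 13.6167
[[0.999, -0.045, 0.0033], [-0.045, -0.999, -0.0011], [0.0033, 0.0009, -1.0]]
[ 269  198   25   52 1173] [ 0.4411 -0.1803  0.1913] z [0.1913 0.1931] rect 934 [ 436.6 -180.1] [15.6 27.3] 88.1
```

Call:
drive_tool(rows=[{"tx":0.45,"ty":0.16,"tz":0,"ax":0,"ay":0,"az":-0.012,"claw":5},{"tx":0,"ty":0,"tz":2,"ax":0,"ay":0,"az":0,"claw":5},{"tx":0,"ty":0,"tz":2.5,"ax":0,"ay":0,"az":0,"claw":5},{"tx":0,"ty":0,"tz":2,"ax":0,"ay":0,"az":0,"claw":5},{"tx":0,"ty":0,"tz":1.2,"ax":0,"ay":0,"az":0,"claw":5},{"tx":0,"ty":0,"tz":0,"ax":0,"ay":0,"az":0,"claw":3},{"tx":0,"ty":0,"tz":0,"ax":0,"ay":0,"az":0,"claw":1},{"tx":0,"ty":0,"tz":0,"ax":0,"ay":0,"az":0,"claw":0},{"tx":0,"ty":0,"tz":0,"ax":0,"ay":0,"az":0,"claw":0},{"tx":0,"ty":0,"tz":0,"ax":0,"ay":0,"az":0,"claw":0}])

```text
time_s: 14.5
tcp_pos: [0.4362, -0.18, 0.1544]
ee_rot: [[0.999, -0.034, 0.003], [-0.034, -0.999, -0.0], [0.003, 0.0, -1.0]]
wrist_force: [1.0, 0.0, -0.4]
gripper_width: 0.278
gripper_force: 0.0
```

Call:
drive_tool(rows=[{"tx":0,"ty":0,"tz":0,"ax":0,"ay":0,"az":0,"claw":0},{"tx":0,"ty":0,"tz":0,"ax":0,"ay":0,"az":0,"claw":0},{"tx":0,"ty":0,"tz":0,"ax":0,"ay":0,"az":0,"claw":0},{"tx":0,"ty":0,"tz":0,"ax":0,"ay":0,"az":0,"claw":0}])

```text
time_s: 14.83
tcp_pos: [0.4359, -0.18, 0.1539]
ee_rot: [[0.999, -0.034, 0.002], [-0.034, -0.999, -0.0], [0.002, 0.0, -1.0]]
wrist_force: [0.4, 1.8, 3.7]
gripper_width: 0.184
gripper_force: 29.9
```

The second bucket is gripped. I'll lift it and carry it round the front of the beam to the left end, which now stands raised.

Call:
drive_tool(rows=[{"tx":0,"ty":0,"tz":-1,"ax":0,"ay":0,"az":0,"claw":0},{"tx":-1,"ty":0,"tz":-2,"ax":0,"ay":0,"az":0,"claw":0},{"tx":-2,"ty":0,"tz":-3,"ax":0,"ay":0,"az":0,"claw":0},{"tx":-2,"ty":0,"tz":-3,"ax":0,"ay":0,"az":0,"claw":0},{"tx":-1.1,"ty":0,"tz":-2.1,"ax":0,"ay":0,"az":0,"claw":0},{"tx":0,"ty":-1,"tz":0,"ax":0,"ay":0,"az":0,"claw":0},{"tx":-0.1,"ty":-2,"tz":0,"ax":0,"ay":0,"az":0,"claw":0},{"tx":-0.1,"ty":-3,"tz":0,"ax":0,"ay":0,"az":0,"claw":0},{"tx":-0.1,"ty":-3.5,"tz":0,"ax":0,"ay":0,"az":0,"claw":0},{"tx":-0.1,"ty":-3.5,"tz":0,"ax":0,"ay":0,"az":0,"claw":0}])

```text
time_s: 15.67
tcp_pos: [0.3731, -0.047, 0.2627]
ee_rot: [[0.999, -0.036, -0.003], [-0.036, -0.999, 0.0], [-0.003, -0.0, -1.0]]
wrist_force: [1.3, 0.3, -4.2]
gripper_width: 0.183
gripper_force: 30.0
```

Call:
drive_tool(rows=[{"tx":-0.12,"ty":-3.7,"tz":0,"ax":0,"ay":0,"az":0,"claw":0},{"tx":-0.12,"ty":-3.7,"tz":0,"ax":0,"ay":0,"az":0,"claw":0},{"tx":-0.12,"ty":-3.7,"tz":0,"ax":0,"ay":0,"az":0,"claw":0},{"tx":-0.12,"ty":-3.7,"tz":0,"ax":0,"ay":0,"az":0,"claw":0},{"tx":-0.12,"ty":-3.7,"tz":0,"ax":0,"ay":0,"az":0,"claw":0},{"tx":-0.12,"ty":-3.7,"tz":0,"ax":0,"ay":0,"az":0,"claw":0},{"tx":-0.12,"ty":-3.7,"tz":0,"ax":0,"ay":0,"az":0,"claw":0},{"tx":-0.12,"ty":-3.7,"tz":0,"ax":0,"ay":0,"az":0,"claw":0},{"tx":-0.12,"ty":-3.7,"tz":0,"ax":0,"ay":0,"az":0,"claw":0},{"tx":-0.12,"ty":-3.7,"tz":0,"ax":0,"ay":0,"az":0,"claw":0}])

```text
time_s: 16.5
tcp_pos: [0.3739, 0.3233, 0.2624]
ee_rot: [[0.999, -0.034, -0.003], [-0.034, -0.999, -0.003], [-0.003, 0.003, -1.0]]
wrist_force: [2.1, -0.4, -3.3]
gripper_width: 0.186
gripper_force: 30.0
```

Call:
drive_tool(rows=[{"tx":-0.12,"ty":-3.5,"tz":0,"ax":0,"ay":0,"az":0,"claw":0},{"tx":-0.12,"ty":-3.5,"tz":0,"ax":0,"ay":0,"az":0,"claw":0},{"tx":-0.12,"ty":-3.5,"tz":0,"ax":0,"ay":0,"az":0,"claw":0},{"tx":-0.1,"ty":-3,"tz":0,"ax":0,"ay":0,"az":0,"claw":0},{"tx":0,"ty":-2.5,"tz":0,"ax":0,"ay":0,"az":0,"claw":0},{"tx":0.5,"ty":-1.5,"tz":0,"ax":0,"ay":0,"az":0,"claw":0},{"tx":1.5,"ty":-0.7,"tz":0,"ax":0,"ay":0,"az":0,"claw":0},{"tx":2.2,"ty":0,"tz":0,"ax":0,"ay":0,"az":0,"claw":0},{"tx":2.2,"ty":0,"tz":0,"ax":0,"ay":0,"az":0,"claw":0},{"tx":2.2,"ty":0,"tz":0,"ax":0,"ay":0,"az":0,"claw":0}])

```text
time_s: 17.33
tcp_pos: [0.4626, 0.5011, 0.2612]
ee_rot: [[0.999, -0.033, -0.004], [-0.033, -0.999, -0.004], [-0.004, 0.004, -1.0]]
wrist_force: [0.3, 0.6, -3.9]
gripper_width: 0.181
gripper_force: 30.0
```

Call:
drive_tool(rows=[{"tx":2,"ty":0,"tz":0,"ax":0,"ay":0,"az":0,"claw":0},{"tx":1.5,"ty":0,"tz":0,"ax":0,"ay":0,"az":0,"claw":0},{"tx":1,"ty":0,"tz":0,"ax":0,"ay":0,"az":0,"claw":0},{"tx":0.3,"ty":0,"tz":0,"ax":0,"ay":0,"az":0,"claw":0},{"tx":0,"ty":0,"tz":0,"ax":0,"ay":0,"az":0,"claw":0},{"tx":0,"ty":0,"tz":0,"ax":0,"ay":0,"az":0,"claw":0},{"tx":0,"ty":0,"tz":0,"ax":0,"ay":0,"az":0,"claw":0},{"tx":0,"ty":0,"tz":0,"ax":0,"ay":0,"az":0,"claw":0}])

```text
time_s: 18.0
tcp_pos: [0.5098, 0.5002, 0.2645]
ee_rot: [[0.999, -0.033, -0.0], [-0.033, -0.999, 0.0], [-0.0, -0.0, -1.0]]
wrist_force: [0.4, 0.1, -3.4]
gripper_width: 0.183
gripper_force: 30.0
```

```bash
python3 favg.py 6; python3 held.py h8; python3 sad.py h8
```

```text
F [ 0.06 -0.05 -3.78 -0.02 -0.01 -0.01] sd [0.32 0.59 0.59 0.04 0.03 0.02] t 18.25 [0.5104 0.5    0.2645]
beam tilt (left down +) -0.1985 616 z at .289 0.206
[0.5105 0.5    0.2644] cap below tcp (nominal .071): [0.0688 0.0694 0.0705] 3033
grip top (nominal -.037): [-0.0388 -0.0381 -0.034 ] 1678 x range [0.0046 0.0144]
[0.5106 0.5    0.2643] yaw -1.92 t 18.35 F [-0.07 -0.29 -4.08]
4154 y [0.3357 0.4461]
0.334 x 0.4979 0.5111 ztop 0.2159 0.2150
0.338 x 0.4977 0.5110 ztop 0.2168 0.2158
0.342 x 0.4983 0.5112 ztop 0.2175 0.2164
0.346 x 0.4981 0.5113 ztop 0.2183 0.2173
0.350 x 0.4985 0.5114 ztop 0.2191 0.2182
0.354 x 0.4984 0.5115 ztop 0.2201 0.2190
0.358 x 0.4984 0.5115 ztop 0.2207 0.2196
0.362 x 0.4990 0.5117 ztop 0.2216 0.2207
0.366 x 0.4989 0.5120 ztop 0.2224 0.2215
0.370 x 0.4993 0.5119 ztop 0.2232 0.2222
0.374 x 0.4992 0.5118 ztop 0.2240 0.2230
0.378 x 0.4993 0.5119 ztop 0.2249 0.2240
0.382 x 0.4994 0.5120 ztop 0.2258 0.2246
0.386 x 0.5001 0.5121 ztop 0.2264 0.2255
0.390 x 0.5000 0.5123 ztop 0.2272 0.2263
0.394 x 0.4999 0.5123 ztop 0.2281 0.2269
0.398 x 0.5001 0.5125 ztop 0.2287 0.2275
0.402 x 0.5001 0.5128 ztop 0.2363 0.2339
0.406 x 0.4999 0.5128 ztop 0.2373 0.2362
0.410 x 0.4999 0.5130 ztop 0.2363 0.2340
0.414 x 0.5006 0.5130 ztop 0.2325 0.2312
0.418 x 0.5009 0.5132 ztop 0.2330 0.2321
0.422 x 0.5011 0.5133 ztop 0.2337 0.2325
0.426 x 0.5008 0.5134 ztop 0.2413 0.2390
0.430 x 0.5008 0.5135 ztop 0.2421 0.2412
0.434 x 0.5006 0.5136 ztop 0.2409 0.2387
0.438 x 0.5005 0.5142 ztop 0.2370 0.2355
0.442 x 0.4999 0.5147 ztop 0.2365 0.2316
0.446 x 0.5026 0.5108 ztop 0.2251 0.2235
```

View pics/h8.png

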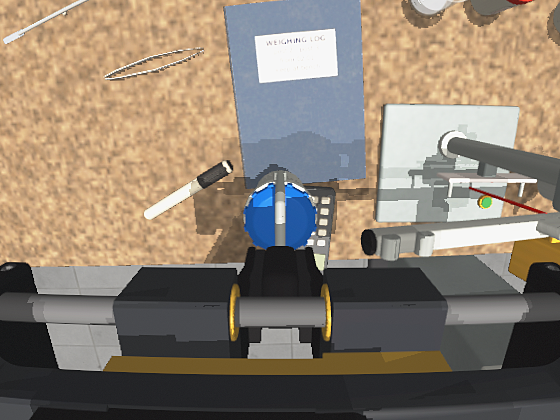

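The left saddle is raised, at y=0.420, z≈0.232. Its ridges appear at pixels (390,243) and (424,240). The bail is aligned, the bar is at 0.248, and the weight is about 3.8 N. I'll move in over the saddle.

Call:
drive_tool(rows=[{"tx":0,"ty":0.6,"tz":-0.15,"ax":0,"ay":0,"az":0,"claw":0},{"tx":-0.1,"ty":1.2,"tz":0,"ax":0,"ay":0,"az":0,"claw":0},{"tx":-0.1,"ty":1.6,"tz":0,"ax":0,"ay":0,"az":0,"claw":0},{"tx":-0.1,"ty":1.6,"tz":0,"ax":0,"ay":0,"az":0,"claw":0},{"tx":0,"ty":1.4,"tz":0,"ax":0,"ay":0,"az":0,"claw":0},{"tx":0,"ty":1,"tz":0,"ax":0,"ay":0,"az":0,"claw":0},{"tx":0,"ty":0.6,"tz":0,"ax":0,"ay":0,"az":0,"claw":0},{"tx":0,"ty":0,"tz":0,"ax":0,"ay":0,"az":0,"claw":0},{"tx":0,"ty":0,"tz":0,"ax":0,"ay":0,"az":0,"claw":0},{"tx":0,"ty":0,"tz":0,"ax":0,"ay":0,"az":0,"claw":0}])

```text
time_s: 19.18
tcp_pos: [0.5051, 0.4207, 0.2656]
ee_rot: [[0.999, -0.034, 0.0], [-0.034, -0.999, 0.0], [0.0, -0.001, -1.0]]
wrist_force: [0.1, -0.4, -3.9]
gripper_width: 0.182
gripper_force: 30.0
```

Call:
drive_tool(rows=[{"tx":0,"ty":0,"tz":0.3,"ax":0,"ay":0,"az":0,"claw":0},{"tx":0,"ty":0,"tz":0.4,"ax":0,"ay":0,"az":0,"claw":0},{"tx":0,"ty":0,"tz":0.4,"ax":0,"ay":0,"az":0,"claw":0},{"tx":0,"ty":0,"tz":0.2,"ax":0,"ay":0,"az":0,"claw":0},{"tx":0,"ty":0,"tz":0,"ax":0,"ay":0,"az":0,"claw":0},{"tx":0,"ty":0,"tz":0,"ax":0,"ay":0,"az":0,"claw":0},{"tx":0,"ty":0,"tz":0,"ax":0,"ay":0,"az":0,"claw":0}])

```text
time_s: 19.77
tcp_pos: [0.5052, 0.4202, 0.2528]
ee_rot: [[0.999, -0.034, 0.0], [-0.034, -0.999, 0.0], [0.0, -0.0, -1.0]]
wrist_force: [-0.2, -0.3, -4.0]
gripper_width: 0.181
gripper_force: 30.0
```

```bash
python3 favg.py 4; python3 held.py h9; python3 sad.py h9|head -8
```

```text
F [-0.4   0.3  -4.19 -0.04 -0.02  0.03] sd [0.29 0.44 0.17 0.01 0.04 0.01] t 19.9167 [0.5051 0.4201 0.253 ]
beam tilt (left down +) -0.2056 289 z at .289 0.2061
beam tilt (left down +) -0.1988 790 z at .289 0.206
[0.5051 0.4201 0.2529] cap below tcp (nominal .071): [0.0688 0.0694 0.0706] 2142
grip top (nominal -.037): [-0.0389 -0.0381 -0.0342] 1692 x range [0.0039 0.0144]
[0.5051 0.4201 0.2529] yaw -1.94 t 20.0167 F [ 0.01  0.88 -4.38]
3126 y [0.2029 0.3899]
0.206 x 0.4943 0.5072 ztop 0.1897 0.1876
0.210 x 0.4940 0.5072 ztop 0.1905 0.1896
0.214 x 0.4946 0.5072 ztop 0.1915 0.1907
0.218 x 0.4943 0.5073 ztop 0.1922 0.1911
0.222 x 0.4950 0.5074 ztop 0.1931 0.1923
0.226 x 0.4946 0.5076 ztop 0.1940 0.1930
```

Call:
drive_tool(rows=[{"tx":0,"ty":0,"tz":0.13,"ax":0,"ay":0,"az":0,"claw":0},{"tx":0,"ty":0,"tz":0.13,"ax":0,"ay":0,"az":0,"claw":0},{"tx":0,"ty":0,"tz":0.13,"ax":0,"ay":0,"az":0,"claw":0},{"tx":0,"ty":0,"tz":0.13,"ax":0,"ay":0,"az":0,"claw":0},{"tx":0,"ty":0,"tz":0.13,"ax":0,"ay":0,"az":0,"claw":0},{"tx":0,"ty":0,"tz":0.13,"ax":0,"ay":0,"az":0,"claw":0},{"tx":0,"ty":0,"tz":0.13,"ax":0,"ay":0,"az":0,"claw":0},{"tx":0,"ty":0,"tz":0.13,"ax":0,"ay":0,"az":0,"claw":0},{"tx":0,"ty":0,"tz":0.13,"ax":0,"ay":0,"az":0,"claw":0},{"tx":0,"ty":0,"tz":0.13,"ax":0,"ay":0,"az":0,"claw":0}])

```text
time_s: 20.85
tcp_pos: [0.5051, 0.4203, 0.2399]
ee_rot: [[0.999, -0.034, 0.001], [-0.034, -0.999, 0.001], [0.001, -0.001, -1.0]]
wrist_force: [-0.1, 1.6, -1.3]
gripper_width: 0.182
gripper_force: 30.0
```

Call:
drive_tool(rows=[{"tx":0,"ty":0,"tz":0.1,"ax":0,"ay":0,"az":0,"claw":0},{"tx":0,"ty":0,"tz":0.1,"ax":0,"ay":0,"az":0,"claw":0},{"tx":0,"ty":0,"tz":0.1,"ax":0,"ay":0,"az":0,"claw":0},{"tx":0,"ty":0,"tz":0,"ax":0,"ay":0,"az":0,"claw":0},{"tx":0,"ty":0,"tz":0,"ax":0,"ay":0,"az":0,"claw":0},{"tx":0,"ty":0,"tz":0,"ax":0,"ay":0,"az":0,"claw":0}])

```text
time_s: 21.35
tcp_pos: [0.5052, 0.4202, 0.2369]
ee_rot: [[0.999, -0.034, 0.001], [-0.034, -0.999, 0.001], [0.0, -0.001, -1.0]]
wrist_force: [-1.2, 1.3, -0.8]
gripper_width: 0.182
gripper_force: 30.0
```

```bash
python3 favg.py 8; python3 held.py h10; python3 sad.py h10|head -4
```

```text
F [-0.55  1.51 -1.16  0.48  0.11  0.  ] sd [0.47 0.37 0.46 0.03 0.04 0.02] t 21.7 [0.5052 0.4201 0.2368]
beam tilt (left down +) -0.1092 888 z at .289 0.2059
[0.5052 0.4201 0.2368] cap below tcp (nominal .071): [0.0688 0.0693 0.0706] 2268
grip top (nominal -.037): [-0.0388 -0.0381 -0.0343] 1694 x range [0.0036 0.0144]
[0.5052 0.4201 0.2367] yaw -1.94 t 21.8 F [ 0.11  1.25 -0.84]
2928 y [0.2253 0.3899]
0.226 x 0.5019 0.5079 ztop 0.1945 0.1914
0.230 x 0.4946 0.5080 ztop 0.2003 0.1994
```

Call:
drive_tool(rows=[{"tx":0,"ty":-0.01,"tz":0.1,"ax":0,"ay":0,"az":0,"claw":0},{"tx":0,"ty":-0.01,"tz":0.1,"ax":0,"ay":0,"az":0,"claw":0},{"tx":0,"ty":-0.01,"tz":0.1,"ax":0,"ay":0,"az":0,"claw":0},{"tx":0,"ty":-0.01,"tz":0.1,"ax":0,"ay":0,"az":0,"claw":0},{"tx":0,"ty":-0.01,"tz":0.05,"ax":0,"ay":0,"az":0,"claw":0},{"tx":0,"ty":0,"tz":0,"ax":0,"ay":0,"az":0,"claw":0},{"tx":0,"ty":0,"tz":0,"ax":0,"ay":0,"az":0,"claw":0},{"tx":0,"ty":0,"tz":0,"ax":0,"ay":0,"az":0,"claw":0}])

```text
time_s: 22.47
tcp_pos: [0.5051, 0.4202, 0.2322]
ee_rot: [[0.999, -0.034, -0.0], [-0.034, -0.999, -0.001], [0.0, 0.001, -1.0]]
wrist_force: [0.3, -0.9, 0.3]
gripper_width: 0.184
gripper_force: 30.0
```

```bash
python3 favg.py 12
```

```text
F [ 0.56 -1.65  0.12 -0.48 -0.2  -0.  ] sd [0.39 0.59 0.41 0.13 0.06 0.03] t 23.0167 [0.5051 0.4202 0.2321]
beam tilt (left down +) -0.073 902 z at .289 0.206
```

Call:
drive_tool(rows=[{"tx":0,"ty":0.03,"tz":-0.03,"ax":0,"ay":0,"az":0,"claw":0},{"tx":0,"ty":0,"tz":0,"ax":0,"ay":0,"az":0,"claw":0},{"tx":0,"ty":0,"tz":0,"ax":0,"ay":0,"az":0,"claw":0}])

```text
time_s: 23.32
tcp_pos: [0.5051, 0.4202, 0.2325]
ee_rot: [[0.999, -0.034, 0.0], [-0.034, -0.999, -0.0], [0.0, 0.0, -1.0]]
wrist_force: [0.8, -1.3, 0.6]
gripper_width: 0.183
gripper_force: 30.0
```

```bash
python3 favg.py 8
```

```text
F [ 1.08 -2.18 -0.36 -0.62 -0.34 -0.  ] sd [0.56 0.5  0.38 0.02 0.04 0.02] t 23.6667 [0.5051 0.4202 0.2324]
beam tilt (left down +) -0.0762 905 z at .289 0.206
```

Call:
drive_tool(rows=[{"tx":0,"ty":0.03,"tz":0.03,"ax":0,"ay":0,"az":0,"claw":0},{"tx":0,"ty":0,"tz":0,"ax":0,"ay":0,"az":0,"claw":0},{"tx":0,"ty":0,"tz":0,"ax":0,"ay":0,"az":0,"claw":1.7},{"tx":0,"ty":0,"tz":0,"ax":0,"ay":0,"az":0,"claw":2.0},{"tx":0,"ty":0,"tz":0,"ax":0,"ay":0,"az":0,"claw":3.0},{"tx":0,"ty":0,"tz":0,"ax":0,"ay":0,"az":0,"claw":5.0},{"tx":0,"ty":0,"tz":0,"ax":0,"ay":0,"az":0,"claw":6},{"tx":0,"ty":0,"tz":0,"ax":0,"ay":0,"az":0,"claw":6},{"tx":0,"ty":0,"tz":0,"ax":0,"ay":0,"az":0,"claw":6},{"tx":0,"ty":0,"tz":0,"ax":0,"ay":0,"az":0,"claw":6}])

```text
time_s: 24.55
tcp_pos: [0.505, 0.42, 0.2322]
ee_rot: [[0.999, -0.034, 0.0], [-0.034, -0.999, 0.0], [0.0, -0.0, -1.0]]
wrist_force: [0.6, -0.4, 0.2]
gripper_width: 0.6
gripper_force: 0.0
```

```bash
python3 favg.py 1;python3 favg.py 1;python3 favg.py 1; python3 held.py h11
```

```text
F [ 0.61 -0.37  0.21 -0.04  0.02 -0.01] sd [0. 0. 0. 0. 0. 0.] t 24.55 [0.505  0.42   0.2322]
beam tilt (left down +) -0.0718 790 z at .289 0.2061
F [ 0.39  0.42 -0.14 -0.04 -0.02  0.03] sd [0. 0. 0. 0. 0. 0.] t 24.6 [0.505  0.4199 0.2321]
beam tilt (left down +) -0.0711 773 z at .289 0.2061
F [-0.35 -0.13  0.49 -0.07 -0.02 -0.  ] sd [0. 0. 0. 0. 0. 0.] t 24.65 [0.505  0.4199 0.2321]
beam tilt (left down +) -0.0826 709 z at .289 0.2054
[0.505  0.4199 0.2322] cap below tcp (nominal .071): [0.0689 0.0694 0.0706] 2312
grip top (nominal -.037): [-0.0387 -0.0381 -0.0336] 1645 x range [0.0041 0.014 ]
```

Both buckets hang free at a tilt of about -0.072, with no jump at release. The poise needs about +48 mm of travel to the left. I'll back up and go to its right side with the fingers shut.

Call:
drive_tool(rows=[{"tx":0,"ty":0,"tz":-0.8,"ax":0,"ay":0,"az":0,"claw":6},{"tx":0,"ty":0,"tz":-2,"ax":0,"ay":0,"az":0,"claw":6},{"tx":0,"ty":0,"tz":-3,"ax":0,"ay":0,"az":0,"claw":6},{"tx":0,"ty":0,"tz":-3.5,"ax":0,"ay":0,"az":0,"claw":4},{"tx":0,"ty":0,"tz":-2.5,"ax":0,"ay":0,"az":0,"claw":2},{"tx":-0.5,"ty":3.5,"tz":0,"ax":0,"ay":0,"az":0,"claw":0},{"tx":-0.7,"ty":4,"tz":0,"ax":0,"ay":0,"az":0,"claw":0},{"tx":-0.7,"ty":4,"tz":0,"ax":0,"ay":0,"az":0,"claw":0},{"tx":-0.7,"ty":4,"tz":0,"ax":0,"ay":0,"az":0,"claw":0},{"tx":-0.5,"ty":3.1,"tz":0,"ax":0,"ay":0,"az":0,"claw":0}])

```text
time_s: 25.58
tcp_pos: [0.4668, 0.2325, 0.3514]
ee_rot: [[0.999, -0.034, 0.001], [-0.034, -0.999, 0.001], [0.001, -0.001, -1.0]]
wrist_force: [0.0, 0.7, -0.9]
gripper_width: 0.246
gripper_force: 0.0
```

Call:
drive_tool(rows=[{"tx":0,"ty":0,"tz":0,"ax":0,"ay":0,"az":0,"claw":0},{"tx":0,"ty":0,"tz":0,"ax":0,"ay":0,"az":0,"claw":0},{"tx":0,"ty":0,"tz":0,"ax":0,"ay":0,"az":0,"claw":0},{"tx":0,"ty":0,"tz":0,"ax":0,"ay":0,"az":0,"claw":0}])

```text
time_s: 25.92
tcp_pos: [0.468, 0.2359, 0.3502]
ee_rot: [[0.999, -0.033, 0.0], [-0.033, -0.999, 0.0], [0.0, -0.0, -1.0]]
wrist_force: [0.1, 1.6, -0.2]
gripper_width: 0.022
gripper_force: 0.0
```

```bash
cat > poise.py <<'E'
from h import *
import sys
s=sense();p,d=capture("wrist");cv2.imwrite(f"pics/{sys.argv[1]}.png",p[:,:,::-1])
W=cloud("wrist",p,d,s);hsv=cv2.cvtColor(p,cv2.COLOR_RGB2HSV).astype(int)
print(np.round(s["tcp_pos"],4),s["time_s"],s["gripper_width"])
m=(hsv[...,0]>15)&(hsv[...,0]<32)&(hsv[...,1]>140)&(W[...,2]>.18)&(W[...,2]<.27)&(W[...,1]>.15)&(W[...,1]<.45)&(abs(W[...,0]-.475)<.04)
Q=W[m];print(len(Q),"poise lo/hi",np.percentile(Q,[1,99],axis=0).round(4).tolist())
T=Q[Q[:,2]>.235];print("top face",np.percentile(T,[1,99],axis=0).round(4).tolist())
for n in("scene","top"):
    p,d=capture(n);W=cloud(n,p,d);cv2.imwrite(f"pics/{sys.argv[1]}{n}.png",p[:,:,::-1])
    z=[]
    for lo,hi in((.19,.265),(.315,.385)):
        k=(W[...,2]>.16)&(W[...,2]<.23)&(abs(W[...,0]-.501-.0305*(W[...,1]-.29))<.006)&(W[...,1]>lo)&(W[...,1]<hi)
        Q=W[k]; z.append(Q)
    if min(map(len,z))>10:
        Q=np.vstack(z);f=np.polyfit(Q[:,1],Q[:,2],1);r=Q[:,2]-np.polyval(f,Q[:,1]);Q=Q[abs(r)<.0025];f=np.polyfit(Q[:,1],Q[:,2],1);print(n,"tilt",-np.arctan(f[0]).round(4),len(Q))
E
python3 poise.py p1; python3 favg.py 2
```

```text
[0.468  0.2359 0.3502] 25.9167 0.021882919303420865
2214 poise lo/hi [[0.4588, 0.2722, 0.1969], [0.4947, 0.3065, 0.2459]]
top face [[0.4585, 0.2721, 0.2369], [0.4936, 0.3066, 0.246]]
scene tilt -0.0749 65
F [ 0.24  0.08  0.12 -0.03 -0.04  0.01] sd [0.38 0.07 0.16 0.02 0.   0.02] t 26.1167 [0.4679 0.2359 0.3496]
beam tilt (left down +) -0.0731 289 z at .289 0.2061
beam tilt (left down +) -0.0769 374 z at .289 0.2055
```

View pics/p1.png

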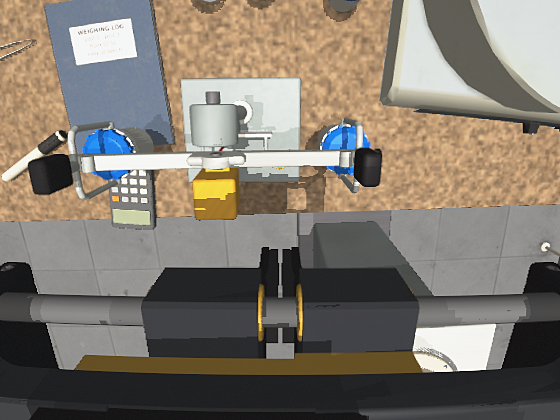

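Both buckets hang, with grips at pixels (50,173) and (369,167). The poise's right face is at y≈0.271, pixel (237,195). The tilt is -0.075, so I need about 50 mm. I'll lower the shut fingers beside it.

Call:
drive_tool(rows=[{"tx":0,"ty":0,"tz":3,"ax":0,"ay":0,"az":0,"claw":0},{"tx":0,"ty":0,"tz":4,"ax":0,"ay":0,"az":0,"claw":0},{"tx":0,"ty":0,"tz":4,"ax":0,"ay":0,"az":0,"claw":0},{"tx":0,"ty":0,"tz":2.4,"ax":0,"ay":0,"az":0,"claw":0},{"tx":0,"ty":0,"tz":0,"ax":0,"ay":0,"az":0,"claw":0},{"tx":0,"ty":-0.5,"tz":0,"ax":0,"ay":0,"az":0,"claw":0},{"tx":0,"ty":-0.5,"tz":0,"ax":0,"ay":0,"az":0,"claw":0},{"tx":0,"ty":-0.3,"tz":0,"ax":0,"ay":0,"az":0,"claw":0},{"tx":0,"ty":-0.3,"tz":0,"ax":0,"ay":0,"az":0,"claw":0},{"tx":0,"ty":-0.3,"tz":0,"ax":0,"ay":0,"az":0,"claw":0}])

```text
time_s: 27.0
tcp_pos: [0.469, 0.2551, 0.2176]
ee_rot: [[0.999, -0.033, 0.002], [-0.033, -0.999, 0.002], [0.002, -0.002, -1.0]]
wrist_force: [-0.3, -0.3, -0.1]
gripper_width: 0.003
gripper_force: 0.0
```

Call:
drive_tool(rows=[{"tx":0,"ty":-0.2,"tz":0,"ax":0,"ay":0,"az":0,"claw":0},{"tx":0,"ty":-0.2,"tz":0,"ax":0,"ay":0,"az":0,"claw":0},{"tx":0,"ty":-0.2,"tz":0,"ax":0,"ay":0,"az":0,"claw":0},{"tx":0,"ty":-0.2,"tz":0,"ax":0,"ay":0,"az":0,"claw":0},{"tx":0,"ty":-0.2,"tz":0,"ax":0,"ay":0,"az":0,"claw":0}])

```text
time_s: 27.42
tcp_pos: [0.4687, 0.2635, 0.2163]
ee_rot: [[0.999, -0.034, -0.0], [-0.034, -0.999, -0.002], [-0.0, 0.002, -1.0]]
wrist_force: [-0.5, -3.0, 1.6]
gripper_width: 0.009
gripper_force: 1.4
```

```bash
python3 favg.py 2; python3 poise.py p2
```

```text
F [-0.54 -2.49  1.43 -0.55  0.09 -0.02] sd [0.09 0.5  0.12 0.14 0.08 0.02] t 27.4667 [0.4688 0.264  0.2164]
beam tilt (left down +) -0.0599 880 z at .289 0.2059
beam tilt (left down +) -0.0615 1137 z at .289 0.2061
[0.4688 0.2639 0.2163] 27.5167 0.004581713617836493
3571 poise lo/hi [[0.4816, 0.2741, 0.2021], [0.4938, 0.3086, 0.2457]]
top face [[0.482, 0.274, 0.2354], [0.4936, 0.3079, 0.2459]]
scene tilt -0.0698 63
```

Call:
drive_tool(rows=[{"tx":0,"ty":-0.3,"tz":0,"ax":0,"ay":0,"az":0,"claw":0},{"tx":0,"ty":-0.3,"tz":0,"ax":0,"ay":0,"az":0,"claw":0},{"tx":0,"ty":-0.3,"tz":0,"ax":0,"ay":0,"az":0,"claw":0},{"tx":0,"ty":-0.3,"tz":0,"ax":0,"ay":0,"az":0,"claw":0},{"tx":0,"ty":-0.3,"tz":0,"ax":0,"ay":0,"az":0,"claw":0},{"tx":0,"ty":-0.3,"tz":0,"ax":0,"ay":0,"az":0,"claw":0},{"tx":0,"ty":-0.3,"tz":0,"ax":0,"ay":0,"az":0,"claw":0},{"tx":0,"ty":-0.3,"tz":0,"ax":0,"ay":0,"az":0,"claw":0},{"tx":0,"ty":-0.3,"tz":0,"ax":0,"ay":0,"az":0,"claw":0},{"tx":0,"ty":-0.3,"tz":0,"ax":0,"ay":0,"az":0,"claw":0}])

```text
time_s: 28.5
tcp_pos: [0.4698, 0.2945, 0.2161]
ee_rot: [[0.999, -0.034, 0.0], [-0.034, -0.999, 0.0], [0.0, -0.0, -1.0]]
wrist_force: [-0.9, -1.8, 1.6]
gripper_width: 0.007
gripper_force: 1.2
```

Call:
drive_tool(rows=[{"tx":0,"ty":-0.3,"tz":0,"ax":0,"ay":0,"az":0,"claw":0},{"tx":0,"ty":-0.3,"tz":0,"ax":0,"ay":0,"az":0,"claw":0},{"tx":0,"ty":-0.3,"tz":0,"ax":0,"ay":0,"az":0,"claw":0},{"tx":0,"ty":-0.3,"tz":0,"ax":0,"ay":0,"az":0,"claw":0},{"tx":0,"ty":-0.2,"tz":0,"ax":0,"ay":0,"az":0,"claw":0},{"tx":0,"ty":0,"tz":0,"ax":0,"ay":0,"az":0,"claw":0},{"tx":0,"ty":0,"tz":0,"ax":0,"ay":0,"az":0,"claw":0}])

```text
time_s: 29.08
tcp_pos: [0.4701, 0.3084, 0.2158]
ee_rot: [[0.999, -0.034, -0.0], [-0.034, -0.999, 0.0], [-0.0, -0.0, -1.0]]
wrist_force: [-0.2, -1.2, 0.0]
gripper_width: 0.008
gripper_force: 0.2
```

Call:
drive_tool(rows=[{"tx":0,"ty":0.1,"tz":0,"ax":0,"ay":0,"az":0,"claw":0},{"tx":0,"ty":0.3,"tz":0,"ax":0,"ay":0,"az":0,"claw":0},{"tx":0,"ty":0.6,"tz":0,"ax":0,"ay":0,"az":0,"claw":0},{"tx":0,"ty":0,"tz":0,"ax":0,"ay":0,"az":0,"claw":0},{"tx":0,"ty":0,"tz":0,"ax":0,"ay":0,"az":0,"claw":0},{"tx":0,"ty":0,"tz":0,"ax":0,"ay":0,"az":0,"claw":0}])

```text
time_s: 29.58
tcp_pos: [0.4699, 0.2979, 0.2163]
ee_rot: [[0.999, -0.034, 0.0], [-0.034, -0.999, 0.0], [0.0, -0.0, -1.0]]
wrist_force: [-0.6, -0.4, 0.3]
gripper_width: 0.001
gripper_force: 0.0
```

```bash
python3 favg.py 2;python3 favg.py 2; python3 poise.py p3
```

```text
F [-0.68  0.02 -0.2   0.   -0.01 -0.02] sd [0.12 0.39 0.48 0.   0.03 0.01] t 29.6333 [0.47   0.298  0.2162]
beam tilt (left down +) 0.0026 881 z at .289 0.2061
beam tilt (left down +) 0.1017 1164 z at .289 0.2149
F [-0.55 -0.1  -0.11 -0.03  0.    0.03] sd [0.38 0.1  0.13 0.01 0.02 0.02] t 29.7333 [0.4699 0.2981 0.2162]
beam tilt (left down +) -0.0068 901 z at .289 0.2065
beam tilt (left down +) 0.0941 1060 z at .289 0.2144
[0.4699 0.2981 0.2162] 29.7833 0.0047578069100645435
5364 poise lo/hi [[0.469, 0.3182, 0.1932], [0.5091, 0.3524, 0.2452]]
top face [[0.4808, 0.3182, 0.2354], [0.4948, 0.3527, 0.2454]]
```

The poise moved about 46 mm and the beam is close to level. I'll withdraw clear, let it settle and measure.

Call:
drive_tool(rows=[{"tx":0,"ty":1,"tz":0,"ax":0,"ay":0,"az":0,"claw":0},{"tx":0,"ty":1,"tz":-2,"ax":0,"ay":0,"az":0,"claw":0},{"tx":0,"ty":1,"tz":-4,"ax":0,"ay":0,"az":0,"claw":0},{"tx":0,"ty":1,"tz":-4,"ax":0,"ay":0,"az":0,"claw":0},{"tx":0,"ty":1,"tz":-3,"ax":0,"ay":0,"az":0,"claw":0},{"tx":0,"ty":0,"tz":0,"ax":0,"ay":0,"az":0,"claw":0},{"tx":0,"ty":0,"tz":0,"ax":0,"ay":0,"az":0,"claw":0},{"tx":0,"ty":0,"tz":0,"ax":0,"ay":0,"az":0,"claw":0},{"tx":0,"ty":0,"tz":0,"ax":0,"ay":0,"az":0,"claw":0},{"tx":0,"ty":0,"tz":0,"ax":0,"ay":0,"az":0,"claw":0}])

```text
time_s: 30.77
tcp_pos: [0.4677, 0.2478, 0.3444]
ee_rot: [[0.999, -0.034, -0.003], [-0.034, -0.999, -0.002], [-0.003, 0.002, -1.0]]
wrist_force: [0.5, -0.1, -0.4]
gripper_width: 0.007
gripper_force: 0.0
```

```bash
cat > lvl.py <<'E'
from h import *
for i in range(5):
    s=sense();p,d=capture("wrist");W=cloud("wrist",p,d,s)
    a=(W[...,2]>.19)&(W[...,2]<.22)&(abs(W[...,0]-.501-.0305*(W[...,1]-.29))<.004)
    y=W[...,1];o=[np.median(W[a&(y>l)&(y<h)],0) for l,h in((.19,.25),(.365,.395))]
    print(s["time_s"],[int((a&(y>l)&(y<h)).sum()) for l,h in((.19,.25),(.365,.395))],np.round(o,4).tolist(),"tilt",((o[0]-o[1])[2]/(o[1]-o[0])[1]).round(4))
cv2.imwrite("pics/end.png",p[:,:,::-1])
E
python3 lvl.py; python3 poise.py p4
```

```text
30.7667 [596, 274] [[0.4991, 0.2203, 0.2061], [0.5037, 0.38, 0.2062]] tilt -0.0005
30.8167 [577, 276] [[0.4991, 0.2197, 0.206], [0.5038, 0.3804, 0.2062]] tilt -0.001
30.8667 [561, 282] [[0.4989, 0.2199, 0.2061], [0.5037, 0.3803, 0.2062]] tilt -0.0007
30.9167 [576, 282] [[0.4987, 0.2198, 0.2061], [0.5038, 0.3802, 0.2062]] tilt -0.0005
30.9667 [579, 283] [[0.4988, 0.22, 0.2062], [0.5038, 0.3801, 0.2061]] tilt 0.0003
[0.4682 0.2482 0.3456] 31.0167 0.002234081713546769
2946 poise lo/hi [[0.4607, 0.3175, 0.1951], [0.5085, 0.3522, 0.2454]]
top face [[0.4604, 0.3177, 0.2361], [0.495, 0.3525, 0.2457]]
scene tilt -0.0292 32
```

View pics/p4.png

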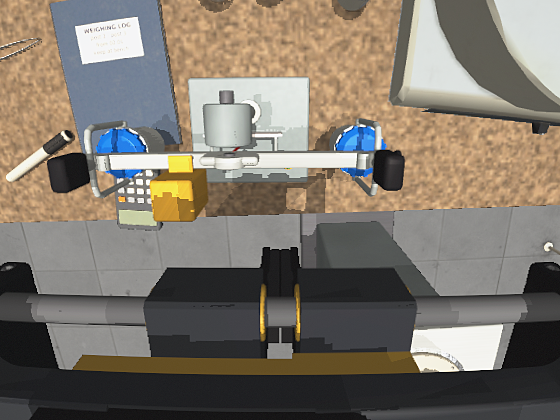

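The beam is level (about -0.0005 rad), both buckets hang, and the poise is at pixel (178,195) clear of the tool. I'll let any residual swing die out, then hand in.

Call:
drive_tool(rows=[{"tx":0,"ty":0,"tz":-1,"ax":0,"ay":0,"az":0,"claw":0},{"tx":0,"ty":0,"tz":0,"ax":0,"ay":0,"az":0,"claw":0},{"tx":0,"ty":0,"tz":0,"ax":0,"ay":0,"az":0,"claw":0},{"tx":0,"ty":0,"tz":0,"ax":0,"ay":0,"az":0,"claw":0},{"tx":0,"ty":0,"tz":0,"ax":0,"ay":0,"az":0,"claw":0},{"tx":0,"ty":0,"tz":0,"ax":0,"ay":0,"az":0,"claw":0},{"tx":0,"ty":0,"tz":0,"ax":0,"ay":0,"az":0,"claw":0},{"tx":0,"ty":0,"tz":0,"ax":0,"ay":0,"az":0,"claw":0},{"tx":0,"ty":0,"tz":0,"ax":0,"ay":0,"az":0,"claw":0},{"tx":0,"ty":0,"tz":0,"ax":0,"ay":0,"az":0,"claw":0}])

```text
time_s: 32.0
tcp_pos: [0.4682, 0.248, 0.3561]
ee_rot: [[0.999, -0.034, -0.0], [-0.034, -0.999, -0.0], [-0.0, 0.0, -1.0]]
wrist_force: [-0.2, -0.9, -0.1]
gripper_width: 0.007
gripper_force: 0.0
```

Call:
drive_tool(rows=[{"tx":0,"ty":0,"tz":0,"ax":0,"ay":0,"az":0,"claw":0},{"tx":0,"ty":0,"tz":0,"ax":0,"ay":0,"az":0,"claw":0},{"tx":0,"ty":0,"tz":0,"ax":0,"ay":0,"az":0,"claw":0},{"tx":0,"ty":0,"tz":0,"ax":0,"ay":0,"az":0,"claw":0},{"tx":0,"ty":0,"tz":0,"ax":0,"ay":0,"az":0,"claw":0},{"tx":0,"ty":0,"tz":0,"ax":0,"ay":0,"az":0,"claw":0},{"tx":0,"ty":0,"tz":0,"ax":0,"ay":0,"az":0,"claw":0},{"tx":0,"ty":0,"tz":0,"ax":0,"ay":0,"az":0,"claw":0},{"tx":0,"ty":0,"tz":0,"ax":0,"ay":0,"az":0,"claw":0},{"tx":0,"ty":0,"tz":0,"ax":0,"ay":0,"az":0,"claw":0}])

```text
time_s: 32.83
tcp_pos: [0.4682, 0.2481, 0.3562]
ee_rot: [[0.999, -0.034, 0.0], [-0.034, -0.999, 0.0], [0.0, -0.0, -1.0]]
wrist_force: [-0.2, 0.1, 0.4]
gripper_width: 0.003
gripper_force: 0.0
```

```bash
python3 lvl.py && python3 -c "
from station import *
print(finish_job())"
```

```text
32.8333 [580, 259] [[0.4989, 0.22, 0.2061], [0.5037, 0.3793, 0.2062]] tilt -0.0003
32.8833 [584, 261] [[0.4989, 0.22, 0.2061], [0.5037, 0.3795, 0.2062]] tilt -0.0008
32.9333 [576, 264] [[0.4989, 0.22, 0.2061], [0.5037, 0.3796, 0.2061]] tilt 0.0004
32.9833 [581, 260] [[0.4989, 0.2201, 0.2061], [0.5037, 0.3793, 0.206]] tilt 0.0005
33.0333 [583, 261] [[0.4989, 0.22, 0.2061], [0.5037, 0.3799, 0.2061]] tilt -0.0001
the job is handed in; nothing more can be done
None
```

I handed the job in at about 33 s: both buckets hang free in their saddles, and the poise is set so the beam stands level (measured tilt within about 0.001 rad); no verdict came back.

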